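# Turn a shoe sole out of its mould onto a carrier board

## Robot

A 6-joint arm with a two-finger parallel gripper is mounted at the origin on the work surface. World frame = base frame: x ahead of the robot, y to its left, z up, the work surface at z = 0. Lengths are in mm, angles in rad, forces in N, time in s.
With the tool pointing down it reaches from about 375 to 750 mm from the base axis. Payload 9 kg.
Tool frame: the origin (TCP) lies at the very end of the fingers, on their centre line; the grasp point (between the pads) lies 19 mm behind it; z points along the fingers, y is the direction in which the jaws open and shut (so a half turn about z gives the same grasp; the last joint's range is limited). The gripper opens to 85 mm and grips with 20 to 120 N. Pads are 22 mm wide; open, the fingers measure 114 mm over their backs; the gripper's body (76 mm by 85 mm) begins 54 mm behind the grasp point. The pads swing forward as they close: fully open they stand 13 mm farther back than shut.
Start: joints at [-1.366, 0.104, 0.097, 1.564, 0, 1.353], TCP at [246.202, -547.194, 231.331] pointing down, gripper open.
Joint ranges: [-2.99, 2.99], [-0.84, 1.86], [-1.1, 1.16], [-1.84, 2.11], [-1.51, 1.56], [-3.14, 3.14]. Speed limits (rad/s): [2.22, 2.22, 2.57, 3.14, 3.14, 3.14].

## Interface

Orientations are given as a rotation vector (axis times angle).
In Python, from plant import bot gives the robot as it stands. The module is installed in compiled form; this text tells all that it offers.
- The arm moves only by the shell command python3 -m pendant 'ROWS' [OPENING] [FORCE]. ROWS is JSON, a list of rows, each an object with "linear": the shift along the tool's x, y, z in cm, a list of three; "twist": the turn, a rotation vector about the tool's x, y, z in rad, a list of three. In form: [{"linear": [tx, ty, tz], "twist": [rx, ry, rz]}, ...]. A call has 1 to 5 rows; each row shifts and turns the pose as measured when the row begins, along the tool's axes as they then stand; what a row does not reach is not made up. A row lasts 1/12 s, in which the tool goes at most 41.7 mm and 7.16 degrees, less where a joint would pass 70% of its speed; a pose out of reach is approached as far as the arm can. A call with a gripper value outside its range is refused whole. OPENING is the gripper command: -1 is fully open, 1 is shut, values between are in proportion, set as the call begins (- or left out, the last holds). The fingers move at their own pace and stop on an object; FORCE is the grip in N (left out, the last holds). Time passes only in rows, so rows that do not move let the fingers close. It gives the time, the measured TCP pose, the force and the opening at its end, in the units of the state.
- bot.get_obs(): the state, without advancing time (a new reading comes with each control period).
- bot.get_image(name): name is "side" or "top" or "wrist"; returns the picture (400x640x3 uint8, red, green, blue); there is no depth.
- bot.camera_params(name): a dict with "intrinsics" (3x3 intrinsics, pixels), "rvec" (rotation vector, rad) and "tvec" (3), from world to camera coordinates, as OpenCV has them; the wrist camera has in their place "T_tool_cam" (4x4, takes a point from camera to tool coordinates, whose origin is the TCP and whose axes are the flange's). Camera axes: x right, y down, z forward; pixel columns grow to the right and rows downward; lengths in mm; the calibration is good to about 2 mm. The wrist camera is an equidistant fisheye: a pixel r from the principal point sees the ray r / f radians off the axis. A picture is of the moment at which its call begins: read the wrist's pose just before it. camera_params takes no time and is no camera call.
- bot.job_done(): hands the job in, once; it reports no verdict.
The state is a dict: "clock": time; "q": joint angles; "joint_velocities": joint speeds; "joint_efforts": joint torques, N m; "position": TCP position; "ee_rot": TCP orientation; "ft_force": force on the tool from outside, world axes, zero at the start; "torque": the same for the moment, N m; "grip_width": finger opening in mm.
Only numpy, scipy, OpenCV 4.12 (cv2) and the standard library are available. Lean on these libraries where they do the work, as an engineer would, in place of code of your own. Each camera call takes 0.05 s, during which the arm holds its last target. There are 200 camera calls.

## Task

Lay the carrier board, rib outwards, squarely over the sole mould on the sloped rest, then grip mould and board together by their upper end, turn the pair over and seat it back on the rest with the board underneath. Lift the mould off so that the sole stays lying on the board on the rest, and set the empty mould down gently, rib up, on the black parking mat. Do not disturb the other things on the bench.

Things in the scene. Friction and masses are not known exactly. Their poses are not given: they have to be found in the camera images.
- rest: Fixed rest: blue foot 150 x 100 mm carrying two steel rails (12 mm wide, centres 56 mm apart, 44 mm gap that takes a rib) sloping at 50 degrees to the bench, with a steel stop at the low end standing 34 mm above the rails. Origin: centre of the foot on the bench, z up. The slope's outward normal is (0.766, 0, 0.643) of this frame; uphill is (-0.643, 0, 0.766) (roughly to the robot's right).
- rest_seat (a point): Point on the rest, in the plane of the rails' top, 85 mm above the foot's origin, same axes as the rest. A seated plate has the centre of its rail-side face here and its lower end, 80 mm downhill, at the stop. The rails end 30 mm uphill of here, so the upper 50 mm of a plate overhang freely.
- mould_center (a point): Aluminium mould, plate 160 x 84 x 22 mm (x, y, z), 0.2 kg; point: middle of the plate. Open face at +z; the cavity (15 mm deep, 62 wide, x -46 to 73) holds the sole, its +x wall slopes outward. On the back an orange rib, 80 long (x, centred), 14 wide, 28 tall. The 34 mm at the -x end are solid: grip end. Starts on the rest, open face up, +x end at the stop.
- board_center (a point): Wooden board, plate 160 x 84 x 8 mm (x, y, z), 0.1 kg; point: middle of the plate. Plain face at -z; on +z a red rib, 80 long (x, centred), 14 wide, 28 tall. Starts flat on the bench, rib up, -x end roughly to the robot's right. Paired with the mould: faces touching, edges flush, -x ends together at the top; the pair is 30 mm thick.
- sole_center (a point): Black rubber sole, 109 (x) x 56 (y) x 12 (z) mm, 50 g; the point is its middle. It lies loose in the mould cavity, 3 mm below the mould's face; against the rest's slope it leans on the lower cavity wall. Off the mould it may slide a few mm down the board to the rest's stop.
- mat: Black rubber parking mat fixed to the bench, 150 (x) x 200 (y) x 4 mm; origin at the centre of its underside, z up.
- soles_a: Loose bystander: pile of three black soles, about 170 x 72 x 40 mm, origin under its centre.
- soles_b: Loose bystander: pile of two black soles, about 170 x 72 x 27 mm, origin under its centre.
- glue_can: Loose bystander: closed can with yellow band, 80 mm diameter, 100 mm high, origin under its centre.
- water: Loose bystander: clear bottle with blue cap, 64 mm diameter, 200 mm high, origin under its centre.
- hammer: Loose bystander: hammer lying on the bench, origin at its centre.
- tack_cup: Loose bystander: white cup 80 mm diameter, 70 mm high, origin under its centre.
- tape_roll: Loose bystander: yellow roll of tape, 100 mm diameter, 25 mm high, origin under its centre.
Things that resemble listed ones, but are neither listed nor needed, are in the scene too. Leave any red look-alike of the rest alone. What is shaped like the part that bears board_center but blue is not meant.

How it is judged (in metres and radians):
On the way, in this order (a step that is already met when the one before it is completed fails the run):
1. the board lies squarely over the mould (within 12 mm, faces together) while the mould is still open side up on the rest (x of board_center in the frame of mould_center between -0.012 and 0.012 m and y of board_center in the frame of mould_center between -0.012 and 0.012 m and z of board_center in the frame of mould_center between 0.011 and 0.018 m and angle between the z axis of board_center and the z axis of mould_center, either way round below 0.06 rad and angle between mould_center's own z axis and vertical below 1.2 rad), for 0.2 s.
2. mould and board have been turned over together: still face to face, the sole between them, the mould's open face downwards, the board on the rest (x of board_center in the frame of mould_center between -0.015 and 0.015 m and y of board_center in the frame of mould_center between -0.015 and 0.015 m and z of board_center in the frame of mould_center between 0.011 and 0.02 m and distance between sole_center and mould_center below 0.03 m and angle between mould_center's own z axis and vertical between 2 and 2.55 rad and distance between board_center and rest below 0.11 m and contact force between board and rest above 0.5 N), for 0.2 s.
3. the mould is clear of the sole, which stays on the board on the rest (distance between mould_center and board_center above 0.045 m and z of sole_center in the frame of board_center above -0.016 m and distance between sole_center and board_center below 0.04 m and contact force between board and rest above 0.3 N), for 0.1 s.
At the end, for the whole second after the job is handed in: Mould flat on the mat, rib up, centre within 60 mm of the mat's centre along both mat axes; board on the rest's slope, face up, centre within 25 mm (level) of the rest's; sole flat on the board's face, at most 30 mm (up) or 40 mm (down) off centre lengthwise, 25 mm across; all at rest (x of mould_center in the frame of mat between -0.06 and 0.06 m and y of mould_center in the frame of mat between -0.06 and 0.06 m and height (world z) of mould_center below 0.02 m and angle between mould_center's own z axis and vertical above 3.04 rad and linear speed of each of mould, sole, board below 0.02 m/s and z of sole_center in the frame of board_center between -0.013 and -0.007 m and x of sole_center in the frame of board_center between -0.03 and 0.04 m and y of sole_center in the frame of board_center between -0.025 and 0.025 m and angle between board_center's own z axis and vertical between 2.1 and 2.45 rad and horizontal distance between board_center and rest below 0.025 m and contact force between board and rest above 0.3 N); the robot touches nothing.
It fails at once if the mould strikes the mat hard (more than 60 N) (contact force between mould and mat above 60 N).
It fails at once if a bystander is moved more than 30 mm (distance of any of soles_a, soles_b, glue_can, water, hammer, tack_cup, tape_roll from where it was at the start of the episode above 0.03 m).
It also fails if it takes over 72 s, if anything falls off the work surface, if the arm or the gripper's body presses on something with over 40 N, if the wrist force passes 120 N, or if a joint passes its speed limit or range.

## Working session

There is one attempt and no reset: what is moved stays moved. The work goes in short steps, Python scripts to look and compute and a shell command to move; the robot and the scene stay as the last step left them, time stands still between calls to the robot, and variables do not carry over. Pictures are saved under pics/ and viewed, about 8 in all and at most 12, crops included, and the job is handed in when it is done.

```bash
mkdir -p pics; ls; python3 - <<'E'
from plant import bot
import cv2
print(bot.get_obs())
for n in("side","top","wrist"):
    im=bot.get_image(n)
    cv2.imwrite(f"pics/{n}0.png",im[:,:,::-1])
    print(n,bot.camera_params(n))
E
```

```text
pics
{'clock': 0.0, 'q': array([-1.36571912e+00,  1.04726753e-01,  9.64259608e-02,  1.56389603e+00,
        1.13790189e-05,  1.35312743e+00]), 'joint_velocities': array([-0.00071545, -0.00159401,  0.00013416, -0.00070922,  0.00066173,
       -0.00026695]), 'joint_efforts': array([ 1.33192821e-04, -5.56949079e+01,  5.03636634e+01,  1.75915402e-02,
       -4.74670123e-04, -9.73637725e-06]), 'position': array([ 246.11597602, -546.81655922,  230.48242012]), 'ee_rot': array([-3.07030341e+00, -6.58820461e-01, -3.17097369e-05]), 'ft_force': array([-0.23470994,  0.24700209,  0.7756054 ]), 'torque': array([ 0.04234126, -0.01043764,  0.02780801]), 'grip_width': 85.0691098579647}
side {'intrinsics': array([[383.25709036,   0.        , 323.37613231],
       [  0.        , 383.25709036, 205.68679783],
       [  0.        ,   0.        ,   1.        ]]), 'rvec': array([ 0.59166375, -2.76999424,  1.00492823]), 'tvec': array([ 558.77690431,  188.67710142, 1129.37914712])}
top {'intrinsics': array([[430.19208972,   0.        , 310.28218502],
       [  0.        , 430.19208972, 191.38131494],
       [  0.        ,   0.        ,   1.        ]]), 'rvec': array([ 2.13090908, -2.19711894,  0.12800513]), 'tvec': array([ 111.06480099,  575.90264842, 1055.64596861])}
wrist {'intrinsics': array([[309.70691629,   0.        , 319.29586958],
       [  0.        , 309.70691629, 203.10920528],
       [  0.        ,   0.        ,   1.        ]]), 'T_tool_cam': array([[-1.46558476e-03, -9.57257089e-01, -2.89234710e-01,
         7.28774259e+01],
       [ 9.99998461e-01, -1.68199183e-03,  4.99649932e-04,
         2.65946717e-01],
       [-9.64783858e-04, -2.89233533e-01,  9.57258081e-01,
        -1.42498779e+02],
       [ 0.00000000e+00,  0.00000000e+00,  0.00000000e+00,
         1.00000000e+00]])}
```

View pics/top0.png

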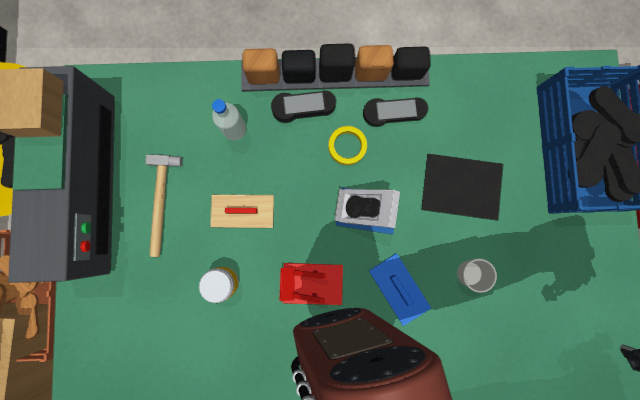

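View pics/side0.png

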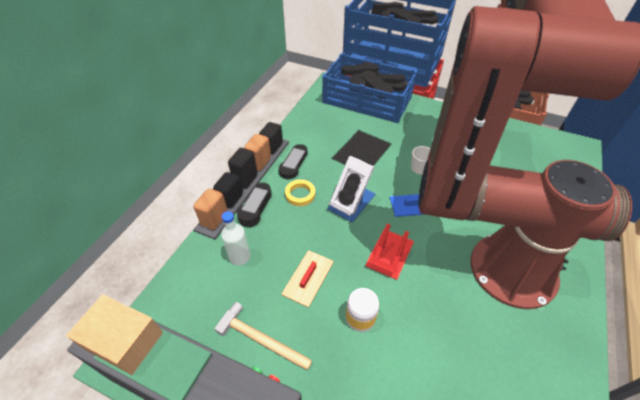

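The top view shows:
- the wooden board with red rib at (242,211)
- the rest with mould and sole at (367,208)
- the mat at (462,187)

Look-alikes are the blue board at (400,288) and the red rest at (311,284). The wooden board with the red rib and the blue-footed rest fit the description. Next I measure them and crop to confirm.

```bash
cat > h.py <<'E'
import numpy as np, cv2
from scipy.spatial.transform import Rotation as R
from plant import bot
np.set_printoptions(precision=3,suppress=True)
def cam(n):
    p=bot.camera_params(n); return np.array(p["intrinsics"]),R.from_rotvec(p["rvec"]).as_matrix(),np.array(p["tvec"])
def ray(n,px):
    K,A,t=cam(n); px=np.atleast_2d(px).astype(float)
    d=np.c_[px,np.ones(len(px))]@np.linalg.inv(K).T@A
    return -A.T@t,d
def plane(n,px,z):
    o,d=ray(n,px); return o+d*((z-o[2])/d[:,2])[:,None]
def tri(pa,pb,a="top",b="side"):
    oa,da=ray(a,pa); ob,db=ray(b,pb); out=[]
    for u,v in zip(da,db):
        s=np.linalg.lstsq(np.c_[u,-v],ob-oa,rcond=None)[0]
        P,Q=oa+s[0]*u,ob+s[1]*v; out.append(np.r_[(P+Q)/2,np.linalg.norm(P-Q)])
    return np.array(out)
def proj(n,P):
    K,A,t=cam(n); c=(np.atleast_2d(P)@A.T+t)@K.T; return c[:,:2]/c[:,2:]
def blob(im,lo,hi,box):
    hsv=cv2.cvtColor(im,cv2.COLOR_RGB2HSV); m=cv2.inRange(hsv,np.array(lo),np.array(hi))
    k=np.zeros_like(m); x0,y0,x1,y1=box; k[y0:y1,x0:x1]=m[y0:y1,x0:x1]
    c=max(cv2.findContours(k,0,2)[0],key=cv2.contourArea); return c
E
python3 - <<'E'
from h import *
top=cv2.imread("pics/top0.png")[:,:,::-1].copy(); side=cv2.imread("pics/side0.png")[:,:,::-1].copy()
c=blob(top,(8,40,120),(28,200,255),(200,180,285,240)); r=cv2.minAreaRect(c); B=cv2.boxPoints(r); print("board px",r); print(plane("top",B,8),plane("top",[r[0]],8))
c=blob(top,(0,150,80),(6,255,255),(215,195,270,225)); r=cv2.minAreaRect(c); print("redrib",r,plane("top",cv2.boxPoints(r),36),plane("top",[r[0]],36))
c=blob(top,(0,0,0),(180,255,60),(415,145,510,225)); r=cv2.minAreaRect(c); print("mat",r,plane("top",cv2.boxPoints(r),4),plane("top",[r[0]],4))
# enlarged crops
a=cv2.resize(top[165:255,195:420],None,fx=3.5,fy=3.5,interpolation=2); b=cv2.resize(side[145:225,280:430],None,fx=3.5,fy=3.5,interpolation=2)
o=np.zeros((a.shape[0]+b.shape[0],a.shape[1],3),np.uint8);o[:a.shape[0]]=a;o[a.shape[0]:,:b.shape[1]]=b
cv2.imwrite("pics/crop1.png",o[:,:,::-1]); print(o.shape)
E
```

```text
board px ((242.0, 211.0), (32.0, 62.0), 90.0)
[[580.295 350.052   8.   ]
 [575.41  189.898   8.   ]
 [492.927 191.615   8.   ]
 [497.795 350.413   8.   ]] [[536.432 270.508   8.   ]]
redrib ((240.5, 210.0), (4.0, 31.0), 90.0) [[543.215 308.733  36.   ]
 [540.837 230.954  36.   ]
 [530.782 231.118  36.   ]
 [533.159 308.814  36.   ]] [[536.996 269.908  36.   ]]
mat ((462.0076904296875, 186.4384765625), (77.5217056274414, 56.68387222290039), 7.125016689300537) [[ 525.884 -189.03     4.   ]
 [ 673.06  -216.345    4.   ]
 [ 641.37  -416.327    4.   ]
 [ 494.991 -386.08     4.   ]] [[ 583.255 -301.946    4.   ]]
(595, 788, 3)
```

View pics/crop1.png

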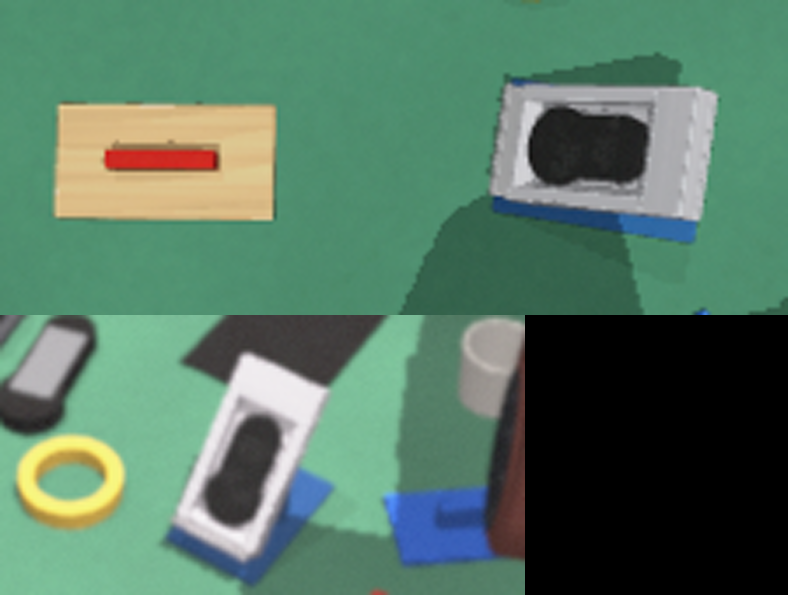

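The crop confirms the board (plain wood, red rib) and the rest (blue foot) with the mould in it. Upper-end corners are near crop (690,88) and (675,218) for the face, and (717,93) and (697,221) for the back edge. Now I work out the rest's pose.

```bash
python3 - <<'E'
from h import *
print("cams",[ray(n,[[0,0]])[0] for n in("top","side")])
f=lambda p:np.array(p)/3.5+[195,165]
g=lambda p:(np.array(p)-[0,315])/3.5+[280,145]
print("back upper z146",plane("top",f([[717,93],[697,221]]),146.3))
print("front upper z160",plane("top",f([[690,88],[672,217]]),160.4))
print("tri upper front/back",tri(f([[690,88],[672,217]]),g([[245,352],[328,390]])),tri(f([[717,93],[697,221]]),g([[245,352],[328,390]])))
print("low front z38",plane("top",f([[505,83],[490,195]]),37.9))
# white mask, in both
for n,box in(("top",(325,180,410,235)),("side",(325,150,380,220))):
    im=cv2.imread(f"pics/{n}0.png")[:,:,::-1].copy()
    c=blob(im,(0,0,110),(180,60,255),box)
    print(n,cv2.approxPolyDP(cv2.convexHull(c),1.5,True).reshape(-1,2).tolist())
    c=blob(im,(100,120,60),(125,255,255),box)
    print(n,"blue",cv2.approxPolyDP(cv2.convexHull(c),1.2,True).reshape(-1,2).tolist())
E
```

```text
cams [array([ 454.876,   99.404, 1114.268]), array([280.834, 757.748, 985.027])]
back upper z146 [[ 559.39  -108.82   146.3  ]
 [ 477.286  -91.5    146.3  ]]
front upper z160 [[561.601 -88.733 160.4  ]
 [479.961 -73.056 160.4  ]]
tri upper front/back [[560.8   -87.515 166.702   0.197]
 [478.57  -72.289 166.414   2.547]] [[ 563.028 -107.291  148.465    8.021]
 [ 479.298  -90.277  149.625    4.325]]
low front z38 [[582.989  20.142  37.9  ]
 [502.813  33.943  37.9  ]]
top [[399, 192], [394, 227], [335, 220], [339, 189], [388, 189]]
top blue [[336, 221], [393, 228], [392, 233], [337, 225]]
side [[350, 155], [373, 165], [374, 168], [354, 212], [349, 215], [330, 205], [329, 202], [344, 164]]
side blue [[374, 194], [354, 219], [345, 218], [328, 208], [329, 206], [366, 189]]
```

```bash
cat >> h.py <<'E'
from scipy.linalg import expm,logm
def pose():
    o=bot.get_obs(); T=np.eye(4); T[:3,:3]=R.from_rotvec(o["ee_rot"]).as_matrix(); T[:3,3]=o["position"]; return T,o
def tgt(p,x,z):  # tool x and z directions
    z=np.array(z,float); z/=np.linalg.norm(z); x=np.array(x,float); x-=z*(x@z); x/=np.linalg.norm(x)
    T=np.eye(4); T[:3,:3]=np.c_[x,np.cross(z,x),z]; T[:3,3]=p; return T
def plan(T1,T0=None,n=None,vmax=38,wmax=6.8):
    if T0 is None: T0=pose()[0]
    D=np.linalg.inv(T0)@T1; rv=R.from_matrix(D[:3,:3]).as_rotvec()
    L=logm(D).real; k=n or max(1,int(np.ceil(max(np.linalg.norm(L[:3,3])/vmax,np.degrees(np.linalg.norm(rv))/wmax))))
    S=expm(L/k); print("rows",k,"linear cm",np.round(S[:3,3]/10,3),"twist",np.round(R.from_matrix(S[:3,:3]).as_rotvec(),4))
def st():
    T,o=pose(); print("t",round(o["clock"],2),"p",o["position"],"R",T[:3,:3].round(3).tolist(),"q",o["q"],"F",o["ft_force"],"w",round(o["grip_width"],1))
H=np.array([np.sin(.19),np.cos(.19),0]); RY=np.array([-H[1],H[0],0]); SEAT=np.array([527.7,-48,85])
N=.766*H+np.array([0,0,.643]); U=-.643*H+np.array([0,0,.766])
E
python3 - <<'E'
from h import *
plan(tgt([525,-10,300],H,[0,0,-1]))
E
```

```text
rows 17 linear cm [ 3.611 -0.801 -0.407] twist [-0.    -0.    -0.056]
```

```bash
R1='{"linear":[3.61,-0.8,-0.41],"twist":[0,0,-0.056]}'; true
python3 -m pendant '[{"linear":[3.61,-0.8,-0.41],"twist":[0,0,-0.056]},{"linear":[3.61,-0.8,-0.41],"twist":[0,0,-0.056]},{"linear":[3.61,-0.8,-0.41],"twist":[0,0,-0.056]},{"linear":[3.61,-0.8,-0.41],"twist":[0,0,-0.056]},{"linear":[3.61,-0.8,-0.41],"twist":[0,0,-0.056]}]' -1
python3 -m pendant '[{"linear":[3.61,-0.8,-0.41],"twist":[0,0,-0.056]},{"linear":[3.61,-0.8,-0.41],"twist":[0,0,-0.056]},{"linear":[3.61,-0.8,-0.41],"twist":[0,0,-0.056]},{"linear":[3.61,-0.8,-0.41],"twist":[0,0,-0.056]},{"linear":[3.61,-0.8,-0.41],"twist":[0,0,-0.056]}]'
python3 -m pendant '[{"linear":[3.61,-0.8,-0.41],"twist":[0,0,-0.056]},{"linear":[3.61,-0.8,-0.41],"twist":[0,0,-0.056]},{"linear":[3.61,-0.8,-0.41],"twist":[0,0,-0.056]},{"linear":[3.61,-0.8,-0.41],"twist":[0,0,-0.056]},{"linear":[3.61,-0.8,-0.41],"twist":[0,0,-0.056]}]'
python3 - <<'E'
from h import *
st(); plan(tgt([525,-10,300],H,[0,0,-1]))
E
```

```text
clock: 0.57
position: [379.4, -420.7, 247.7]
ee_rot: [-2.945, -1.077, 0.002]
ft_force: [0.3, -0.5, -0.6]
grip_width: 85.2
clock: 0.98
position: [477.4, -254.1, 267.7]
ee_rot: [-2.754, -1.495, 0.001]
ft_force: [0.4, 0.2, -0.4]
grip_width: 85.5
clock: 1.4
position: [523.0, -65.9, 288.7]
ee_rot: [-2.503, -1.882, -0.0]
ft_force: [0.3, -0.0, -0.7]
grip_width: 85.1
t 1.4 p [523.016 -65.89  288.652] R [[0.278, 0.961, -0.006], [0.961, -0.278, 0.008], [0.006, -0.008, -1.0]] q [-0.377 -0.087  0.01   1.676  0.005  1.475] F [ 0.34  -0.035 -0.702] w 85.1
rows 2 linear cm [ 2.73  -0.622 -0.551] twist [-0.004 -0.003 -0.046]
```

```bash
python3 -m pendant '[{"linear":[2.7,-0.6,-0.55],"twist":[0,0,-0.05]},{"linear":[2.7,-0.6,-0.55],"twist":[0,0,-0.05]},{"linear":[0,0,0],"twist":[0,0,0]},{"linear":[0,0,0],"twist":[0,0,0]}]' >/dev/null
python3 - <<'E'
from h import *
import json
T,o=pose(); im=bot.get_image("wrist"); st(); np.save("w1.npy",T)
cv2.imwrite("pics/w1.png",im[:,:,::-1])
E
```

```text
t 1.78 p [524.758  -0.627 301.185] R [[0.164, 0.986, -0.005], [0.986, -0.164, 0.01], [0.009, -0.007, -1.0]] q [-0.256 -0.089  0.031  1.698  0.008  1.48 ] F [-0.381  0.082  1.206] w 85.1
```

View pics/w1.png

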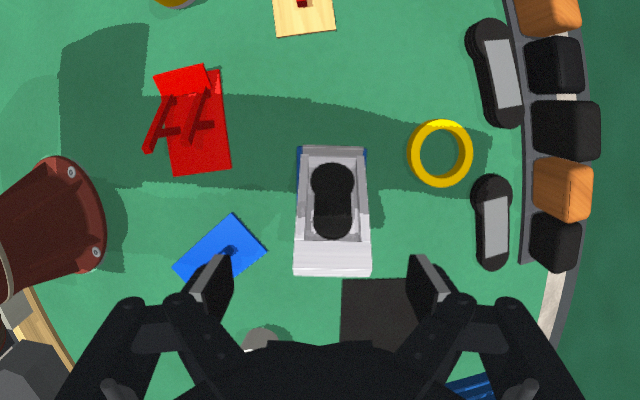

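The wrist view shows the mould on the rest: upper back edge about (293,275)–(372,276), lower end about (299,147)–(367,149). Casting those rays.

```bash
cat >> h.py <<'E'
def wplane(T,px,p0,n):
    p=bot.camera_params("wrist"); K=np.array(p["intrinsics"]); C=T@np.array(p["T_tool_cam"])
    d=(np.atleast_2d(px)-[K[0,2],K[1,2]])/K[0,0]; th=np.linalg.norm(d,axis=1)
    v=np.c_[d/np.maximum(th,1e-9)[:,None]*np.sin(th)[:,None],np.cos(th)]@C[:3,:3].T
    n=np.array(n,float); s=((np.array(p0)-C[:3,3])@n)/(v@n); return C[:3,3]+v*s[:,None]
E
python3 - <<'E'
from h import *
T=np.load("w1.npy"); im=cv2.imread("pics/w1.png")[:,:,::-1].copy()
c=blob(im,(0,0,110),(180,50,255),(280,135,385,285))
P=cv2.approxPolyDP(cv2.convexHull(c),2,True).reshape(-1,2); print(P.tolist())
Z=[0,0,1]
print("back upper",wplane(T,[[293,275],[372,276]],[0,0,146.3],Z))
c=blob(im,(100,120,60),(125,255,255),(280,135,385,200)); print("blue",cv2.approxPolyDP(cv2.convexHull(c),1.5,True).reshape(-1,2).tolist())
g=cv2.cvtColor(im,cv2.COLOR_RGB2GRAY)
for x in(310,330,350): print(x,[(y,int(g[y,x])) for y in range(238,282,2)])
for x in(305,332,360): print(x,[(y,int(g[y,x])) for y in range(142,164,1)])
for y in (200,230): print(y,[(x,int(g[y,x])) for x in list(range(288,302))+list(range(362,378))])
E
```

```text
[[303, 145], [363, 148], [371, 248], [369, 276], [293, 274], [294, 234]]
back upper [[ 478.494  -92.213  146.3  ]
 [ 564.414 -108.196  146.3  ]]
blue [[301, 146], [297, 189], [297, 147]]
310 [(238, 142), (240, 152), (242, 215), (244, 214), (246, 217), (248, 216), (250, 213), (252, 219), (254, 219), (256, 217), (258, 218), (260, 216), (262, 212), (264, 217), (266, 216), (268, 246), (270, 227), (272, 227), (274, 229), (276, 174), (278, 134), (280, 131)]
330 [(238, 27), (240, 141), (242, 216), (244, 212), (246, 213), (248, 215), (250, 211), (252, 218), (254, 220), (256, 216), (258, 218), (260, 218), (262, 215), (264, 219), (266, 216), (268, 219), (270, 230), (272, 230), (274, 239), (276, 195), (278, 137), (280, 135)]
350 [(238, 139), (240, 144), (242, 203), (244, 214), (246, 212), (248, 211), (250, 213), (252, 216), (254, 223), (256, 215), (258, 220), (260, 217), (262, 219), (264, 219), (266, 218), (268, 216), (270, 245), (272, 231), (274, 226), (276, 215), (278, 103), (280, 48)]
305 [(142, 91), (143, 88), (144, 96), (145, 114), (146, 121), (147, 146), (148, 133), (149, 122), (150, 124)
[... 707 characters left out ...]
9, 127), (290, 128), (291, 129), (292, 129), (293, 129), (294, 129), (295, 118), (296, 110), (297, 123), (298, 156), (299, 156), (300, 158), (301, 153), (362, 152), (363, 152), (364, 154), (365, 156), (366, 156), (367, 152), (368, 104), (369, 91), (370, 90), (371, 88), (372, 91), (373, 93), (374, 90), (375, 90), (376, 88), (377, 89)]
230 [(288, 130), (289, 127), (290, 129), (291, 125), (292, 130), (293, 131), (294, 135), (295, 173), (296, 201), (297, 200), (298, 199), (299, 196), (300, 201), (301, 205), (362, 216), (363, 210), (364, 211), (365, 213), (366, 217), (367, 220), (368, 216), (369, 227), (370, 184), (371, 139), (372, 135), (373, 137), (374, 136), (375, 138), (376, 136), (377, 137)]
```

```bash
python3 - <<'E'
from h import *
T=np.load("w1.npy"); p0=SEAT+22*N
S=wplane(T,[[297.4,200],[367.6,200],[294.6,230],[370.3,230],[332.5,269],[310,268.3],[350,269.5],[310,242],[350,242]],p0,N)
for s in S: d=s-SEAT; print(s,"along u",d@U,"across",d@RY)
E=wplane(T,[[310,276],[350,277]],[0,0,146.3],[0,0,1]); print(E)
for s in E: d=s-SEAT; print("back: horiz along -H",-d@H,"across",d@RY)
# board from wrist none; foot corners in top
F=plane("top",[[392.5,233],[337,225]],0); print("foot",F,[( (f-SEAT)@H,(f-SEAT)@RY) for f in F])
E
```

```text
[493.259 -22.034  96.593] along u -3.333099235861171 across 38.72487813461833
[574.694 -36.011  94.623] along u -5.905345069889379 across -43.884204791965765
[487.679 -47.109 127.183] along u 36.60920264702047 across 39.46879913653842
[570.315 -61.57  125.509] along u 34.42338711350521 across -44.41074380860703
[523.238 -83.292 161.512] along u 81.43440143625146 across -2.283380603383592
[500.463 -78.791 161.371] along u 81.25027875572428 across 20.931461509059623
[541.019 -86.889 161.72 ] along u 81.70564920205734 across -20.42398787190599
[503.12  -59.366 138.048] along u 50.79682402155318 across 21.990585888830903
[545.662 -66.842 137.223] along u 49.71954689047728 across -21.197373847229418
[[ 496.791  -96.294  146.3  ]
 [ 540.058 -104.925  146.3  ]]
back: horiz along -H 53.262769629758786 across 21.23166556526639
back: horiz along -H 53.56647279113227 across -22.886432793936947
foot [[ 468.329 -115.454    0.   ]
 [ 493.288   26.883    0.   ]] [(np.float64(-77.45320208304541), np.float64(45.563402477558)), (np.float64(67.03681632740529), np.float64(47.93537251463896))]
```

```bash
sed -i 's/^H=np.array.*/H=np.array([np.sin(.182),np.cos(.182),0]); RY=np.array([-H[1],H[0],0]); SEAT=np.array([529,-49.5,85])/' h.py
python3 - <<'E'
from h import *
plan(tgt([536.8,270.2,100],[.03,1,0],[0,0,-1]))
E
```

```text
rows 9 linear cm [ 2.997 -0.174  2.251] twist [-0.001 -0.001 -0.015]
```

```bash
python3 -m pendant '[{"linear":[3,-0.17,2.25],"twist":[0,0,-0.015]},{"linear":[3,-0.17,2.25],"twist":[0,0,-0.015]},{"linear":[3,-0.17,2.25],"twist":[0,0,-0.015]},{"linear":[3,-0.17,2.25],"twist":[0,0,-0.015]},{"linear":[3,-0.17,2.25],"twist":[0,0,-0.015]}]' >/dev/null
python3 -m pendant '[{"linear":[3,-0.17,2.25],"twist":[0,0,-0.015]},{"linear":[3,-0.17,2.25],"twist":[0,0,-0.015]},{"linear":[3,-0.17,2.25],"twist":[0,0,-0.015]},{"linear":[3,-0.17,2.25],"twist":[0,0,-0.015]},{"linear":[0,0,0],"twist":[0,0,0]}]' >/dev/null
python3 - <<'E'
from h import *
st(); T,_=pose(); im=bot.get_image("wrist"); cv2.imwrite("pics/w2.png",im[:,:,::-1])
hsv=cv2.cvtColor(im,cv2.COLOR_RGB2HSV); m=cv2.inRange(hsv,np.array((0,150,80)),np.array((6,255,255))); m[:, :230]=0;m[:,410:]=0
c=max(cv2.findContours(m,0,2)[0],key=cv2.contourArea); r=cv2.minAreaRect(c); print(r); print(wplane(T,cv2.boxPoints(r),[0,0,36],[0,0,1]),wplane(T,[r[0]],[0,0,36],[0,0,1]))
plan(tgt([536.8,270.2,13],[.03,1,0],[0,0,-1]))
E
```

```text
t 2.62 p [542.562 267.666  87.978] R [[0.05, 0.999, -0.005], [0.999, -0.05, 0.004], [0.004, -0.005, -1.0]] q [ 0.24   0.146 -0.119  1.31   0.005  1.861] F [-1.777  0.055 -0.453] w 85.3
((313.0, 212.0), (114.0, 20.0), 90.0)
[[533.812 314.251  36.   ]
 [546.448 313.577  36.   ]
 [542.566 232.961  36.   ]
 [528.32  233.614  36.   ]] [[537.984 276.078  36.   ]]
rows 3 linear cm [ 0.132 -0.22   2.561] twist [-0.001 -0.001 -0.007]
```

View pics/w2.png

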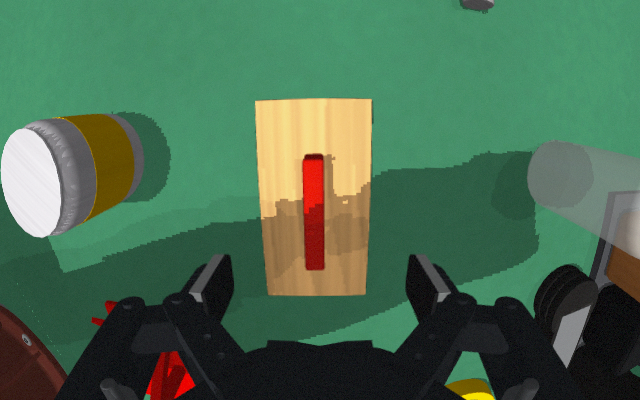

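Rib in the picture spans (313,158)–(313,270), with centre about (537.5, 271). Descend and grip.

```bash
python3 -m pendant '[{"linear":[0.12,-0.17,2.5],"twist":[0,0,0]},{"linear":[0.1,-0.17,2.5],"twist":[0,0,0]},{"linear":[0.1,-0.17,2.2],"twist":[0,0,0]},{"linear":[0,0,0],"twist":[0,0,0]}]' | head -2
python3 - <<'E'
from h import *
plan(tgt([537.5,271,12],[.045,1,0],[0,0,-1]))
E
```

```text
clock: 3.0
position: [542.3, 264.4, 18.3]
rows 1 linear cm [ 0.631 -0.52   0.632] twist [ 0.001 -0.003 -0.014]
```

```bash
python3 -m pendant '[{"linear":[0.7,-0.55,0.6],"twist":[0,0,0]},{"linear":[0,0,0],"twist":[0,0,0]}]' | head -2
python3 - <<'E'
from h import *
plan(tgt([537.5,271,12],[.045,1,0],[0,0,-1]))
E
```

```text
clock: 3.17
position: [538.4, 269.4, 13.5]
rows 1 linear cm [ 0.151 -0.097  0.149] twist [ 0.001 -0.002 -0.019]
```

```bash
python3 -m pendant '[{"linear":[0.15,-0.1,0.1],"twist":[0,0,0]},{"linear":[0,0,0],"twist":[0,0,0]},{"linear":[0,0,0],"twist":[0,0,0]},{"linear":[0,0,0],"twist":[0,0,0]},{"linear":[0,0,0],"twist":[0,0,0]}]' 1 60
python3 -m pendant '[{"linear":[0,0,0],"twist":[0,0,0]},{"linear":[0,0,0],"twist":[0,0,0]},{"linear":[0,0,0],"twist":[0,0,0]},{"linear":[0,0,0],"twist":[0,0,0]},{"linear":[0,0,0],"twist":[0,0,0]}]'
```

```text
clock: 3.58
position: [541.6, 271.0, 18.8]
ee_rot: [2.29, 2.145, 0.015]
ft_force: [0.9, 0.2, 0.4]
grip_width: 25.6
clock: 4.0
position: [542.0, 271.1, 19.5]
ee_rot: [2.289, 2.145, 0.017]
ft_force: [0.4, 0.4, 1.5]
grip_width: 12.7
```

```bash
python3 - <<'E'
from h import *
st(); im=bot.get_image("wrist"); st(); cv2.imwrite("pics/w3.png",im[150:,130:510][:,:,::-1])
E
```

```text
t 4.0 p [542.016 271.125  19.546] R [[0.065, 0.998, 0.011], [0.998, -0.065, 0.004], [0.005, 0.01, -1.0]] q [ 0.248  0.18  -0.209  1.171  0.001  1.883] F [0.436 0.351 1.519] w 12.7
t 4.05 p [542.004 271.121  19.55 ] R [[0.065, 0.998, 0.011], [0.998, -0.065, 0.004], [0.005, 0.01, -1.0]] q [ 0.248  0.18  -0.209  1.171  0.001  1.883] F [ 0.586  0.716 -0.498] w 12.6
```

View pics/w3.png

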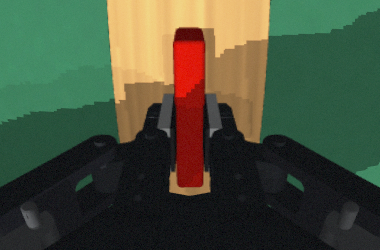

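The board is gripped by its rib (crop rib at (190,105), pads either side at (165,120)/(212,120)). Lift and plan the approach to the slope.

```bash
python3 -m pendant '[{"linear":[0,0,-3.5],"twist":[0,0,0]},{"linear":[0,0,-3.5],"twist":[0,0,0]},{"linear":[0,0,-3.5],"twist":[0,0,0]},{"linear":[0,0,-3.5],"twist":[0,0,0]},{"linear":[0,0,-3],"twist":[0,0,0]}]'
python3 - <<'E'
from h import *
st(); T=tgt(SEAT+(41.5+70)*N+6*U,-U,-N); print(T); plan(T)
E
```

```text
clock: 4.47
position: [533.8, 268.7, 184.7]
ee_rot: [-2.289, -2.145, 0.01]
ft_force: [1.2, -0.6, -1.5]
grip_width: 12.5
t 4.47 p [533.756 268.726 184.684] R [[0.065, 0.998, -0.008], [0.998, -0.065, -0.0], [-0.001, -0.008, -1.0]] q [0.247 0.102 0.011 1.487 0.001 1.883] F [ 1.249 -0.584 -1.476] w 12.5
[[  0.116   0.983  -0.139 543.76 ]
 [  0.632  -0.181  -0.753  30.704]
 [ -0.766   0.     -0.643 161.291]
 [  0.      0.      0.      1.   ]]
rows 8 linear cm [-2.706  0.477  1.407] twist [ 0.005 -0.109  0.014]
```

```bash
python3 -m pendant '[{"linear":[-2.7,0.48,1.4],"twist":[0.005,-0.109,0.014]},{"linear":[-2.7,0.48,1.4],"twist":[0.005,-0.109,0.014]},{"linear":[-2.7,0.48,1.4],"twist":[0.005,-0.109,0.014]},{"linear":[-2.7,0.48,1.4],"twist":[0.005,-0.109,0.014]},{"linear":[-2.7,0.48,1.4],"twist":[0.005,-0.109,0.014]}]'
python3 - <<'E'
from h import *
st(); plan(tgt(SEAT+(41.5+70)*N+6*U,-U,-N))
E
```

```text
clock: 4.88
position: [551.0, 120.8, 161.6]
ee_rot: [2.047, 1.779, -0.572]
ft_force: [-0.7, -1.1, -1.8]
grip_width: 12.4
t 4.88 p [550.968 120.818 161.59 ] R [[0.122, 0.991, -0.063], [0.841, -0.137, -0.523], [-0.526, 0.011, -0.85]] q [ 0.25   0.31   0.114  1.595 -0.513  2.019] F [-0.682 -1.062 -1.764] w 12.4
rows 3 linear cm [-2.376  0.216  1.86 ] twist [ 0.013 -0.106  0.009]
```

```bash
python3 -m pendant '[{"linear":[-2.4,0.22,1.85],"twist":[0.013,-0.106,0.01]},{"linear":[-2.4,0.22,1.85],"twist":[0.013,-0.106,0.01]},{"linear":[-2.4,0.22,1.85],"twist":[0.013,-0.106,0.01]},{"linear":[0,0,0],"twist":[0,0,0]}]'|head -2
python3 - <<'E'
from h import *
st(); plan(tgt(SEAT+(41.5+70)*N+6*U,-U,-N))
E
```

```text
clock: 5.22
position: [543.4, 24.9, 160.3]
t 5.22 p [543.418  24.915 160.272] R [[0.115, 0.983, -0.145], [0.615, -0.185, -0.766], [-0.78, -0.001, -0.626]] q [ 0.209  0.46   0.152  1.711 -0.803  2.158] F [-0.485  0.26  -2.868] w 12.5
rows 1 linear cm [ 0.281 -0.073 -0.512] twist [-0.004  0.022 -0.001]
```

```bash
python3 -m pendant '[{"linear":[0.28,-0.07,1],"twist":[-0.004,0.022,0]},{"linear":[0,0,2.2],"twist":[0,0,0]},{"linear":[0,0,1.5],"twist":[0,0,0]},{"linear":[0,0,0],"twist":[0,0,0]}]'|head -2
python3 - <<'E'
from h import *
st(); plan(tgt(SEAT+(41.5+15)*N+4*U,-U,-N))
T,_=pose(); np.save("w4.npy",T)
im=bot.get_image("wrist"); s=bot.get_image("side")
o=np.zeros((580,640,3),np.uint8); o[:400]=im; o[400:,:480]=cv2.resize(s[150:225,280:480],(480,180),interpolation=2)
cv2.imwrite("pics/w4.png",o[:,:,::-1])
E
```

```text
clock: 5.55
position: [536.3, -8.4, 123.8]
t 5.55 p [536.252  -8.402 123.834] R [[0.116, 0.983, -0.139], [0.637, -0.181, -0.749], [-0.762, -0.002, -0.647]] q [ 0.151  0.383  0.008  1.565 -0.804  2.061] F [ 0.161  0.471 -2.042] w 12.6
rows 1 linear cm [-0.109  0.031  0.042] twist [-0.002 -0.006  0.001]
```

View pics/w4.png

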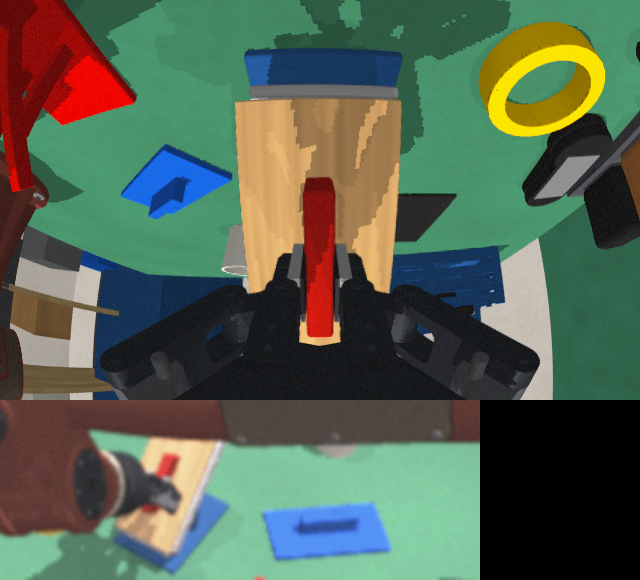

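```bash
python3 - <<'E'
from h import *
T=np.load("w4.npy"); im=cv2.imread("pics/w4.png")[:400]
g=cv2.cvtColor(im,cv2.COLOR_BGR2GRAY)
p=T[:3,3]; 
def rep(n,px,h):
    for s in wplane(T,px,SEAT+h*N,N): d=s-SEAT; print(n,"u",round(d@U,1),"across",round(d@RY,1))
h=(p-SEAT)@N; print("tcp h",h,"u",(p-SEAT)@U,"ac",(p-SEAT)@RY)
rep("board low",[[235,102],[402,100],[237,140],[400,140]],h-11.5)
rep("stop",[[250,97],[399,95],[250,86],[400,84]],34)
rep("foot",[[247,51],[402,54]],-35)
print([int(v) for v in g[44:110,320]])
print([int(v) for v in g[90,240:260]],[int(v) for v in g[90,390:410]])
E
```

```text
tcp h 56.93678520828958 u 2.913842779365432 ac 0.3060890986699354
board low u -76.6 across 43.2
board low u -77.6 across -40.3
board low u -57.2 across 42.7
board low u -57.2 across -39.9
stop u -79.4 across 38.0
stop u -80.9 across -41.6
stop u -85.5 across 37.9
stop u -86.9 across -42.1
foot u -119.9 across 55.9
foot u -118.1 across -61.6
[68, 64, 66, 69, 46, 47, 38, 48, 46, 50, 52, 51, 51, 55, 50, 49, 48, 52, 48, 53, 48, 50, 50, 54, 51, 46, 51, 52, 49, 53, 50, 48, 51, 49, 52, 50, 52, 50, 48, 50, 74, 101, 107, 106, 106, 111, 107, 111, 111, 109, 110, 95, 96, 95, 106, 124, 134, 136, 134, 135, 134, 134, 133, 133, 134, 132]
[116, 114, 115, 118, 114, 114, 116, 116, 115, 105, 108, 110, 110, 109, 108, 108, 109, 110, 110, 110] [106, 105, 109, 118, 117, 115, 118, 121, 86, 77, 78, 76, 77, 76, 77, 77, 76, 77, 79, 78]
```

```bash
sed -i 's/SEAT=np.array(\[529,-49.5,85\])/SEAT=np.array([531,-49.9,85])/' h.py
python3 -m pendant '[{"linear":[0,0.35,0.4],"twist":[0,0,0]},{"linear":[0,0,0.5],"twist":[0,0,0]},{"linear":[0,0,0.4],"twist":[0,0,0]}]'
python3 - <<'E'
from h import *
st(); plan(tgt(SEAT+41.5*N+2*U,-U,-N))
E
```

```text
clock: 5.9
position: [541.0, -15.7, 119.4]
ee_rot: [1.88, 1.567, -0.863]
ft_force: [-0.4, -0.0, -0.6]
grip_width: 12.9
t 5.9 p [541.026 -15.724 119.43 ] R [[0.119, 0.984, -0.133], [0.638, -0.178, -0.749], [-0.761, 0.004, -0.649]] q [ 0.138  0.377 -0.004  1.536 -0.809  2.039] F [-0.377 -0.03  -0.626] w 12.9
rows 1 linear cm [ 0.153 -0.371  0.776] twist [ 0.005 -0.008 -0.001]
```

```bash
python3 -m pendant '[{"linear":[0.1,-0.37,0.4],"twist":[0.005,-0.008,0]},{"linear":[0,0,0.3],"twist":[0,0,0]}]'
python3 - <<'E'
from h import *
st(); plan(tgt(SEAT+41.5*N+2*U,-U,-N))
E
```

```text
clock: 6.07
position: [536.8, -19.6, 114.2]
ee_rot: [1.878, 1.561, -0.874]
ft_force: [-0.1, 0.2, -1.8]
grip_width: 12.8
t 6.07 p [536.786 -19.648 114.15 ] R [[0.118, 0.983, -0.138], [0.632, -0.182, -0.753], [-0.766, 0.002, -0.643]] q [ 0.134  0.377 -0.019  1.529 -0.815  2.043] F [-0.125  0.224 -1.783] w 12.8
rows 1 linear cm [ 0.052 -0.022  0.083] twist [ 0.    -0.    -0.002]
```

```bash
python3 -m pendant '[{"linear":[0.05,0,0.2],"twist":[0,0,0]},{"linear":[0,0,0.15],"twist":[0,0,0]}]'|sed -n '2p;4p'
python3 -m pendant '[{"linear":[0,0,0.2],"twist":[0,0,0]},{"linear":[0,0,0.1],"twist":[0,0,0]}]'|sed -n '2p;4p'
python3 - <<'E'
from h import *
st(); plan(tgt(SEAT+41.5*N+2*U,-U,-N))
E
```

```text
position: [537.0, -20.3, 113.7]
ft_force: [-3.7, 17.0, 9.6]
position: [537.0, -20.2, 113.7]
ft_force: [-0.5, 3.1, 1.0]
t 6.4 p [536.962 -20.164 113.727] R [[0.117, 0.984, -0.132], [0.636, -0.177, -0.751], [-0.763, 0.004, -0.646]] q [ 0.133  0.366 -0.031  1.517 -0.815  2.032] F [-0.455  3.143  0.952] w 12.6
rows 1 linear cm [ 0.05  -0.048  0.019] twist [ 0.006 -0.004 -0.   ]
```

```bash
python3 -m pendant '[{"linear":[0,0,0],"twist":[0,0,0]},{"linear":[0,0,0],"twist":[0,0,0]},{"linear":[0,0,0],"twist":[0,0,0]},{"linear":[0,0,0],"twist":[0,0,0]}]' -1
python3 -m pendant '[{"linear":[0,0,-1.5],"twist":[0,0,0]},{"linear":[0,0,-3],"twist":[0,0,0]},{"linear":[0,0,-3.5],"twist":[0,0,0]},{"linear":[0,0,-3.5],"twist":[0,0,0]},{"linear":[0,0,0],"twist":[0,0,0]}]'
python3 - <<'E'
from h import *
T,_=pose(); np.save("w5.npy",T); im=bot.get_image("wrist"); s=bot.get_image("side"); st()
o=np.zeros((560,640,3),np.uint8); o[:350]=im[:350]; o[350:,:490]=cv2.resize(s[150:225,280:455],(490,210),interpolation=2)
cv2.imwrite("pics/w5.png",o[:,:,::-1])
E
```

```text
clock: 6.73
position: [537.2, -20.1, 114.3]
ee_rot: [1.874, 1.566, -0.864]
ft_force: [0.5, -0.7, -0.2]
grip_width: 60.6
clock: 7.15
position: [550.8, 66.8, 189.5]
ee_rot: [1.877, 1.562, -0.873]
ft_force: [-0.1, -0.0, 0.0]
grip_width: 85.6
t 7.25 p [549.752  64.195 185.867] R [[0.115, 0.983, -0.141], [0.632, -0.182, -0.753], [-0.766, -0.002, -0.643]] q [ 0.261  0.514  0.276  1.808 -0.763  2.208] F [ 0.366  0.102 -0.676] w 85.3
```

View pics/w5.png

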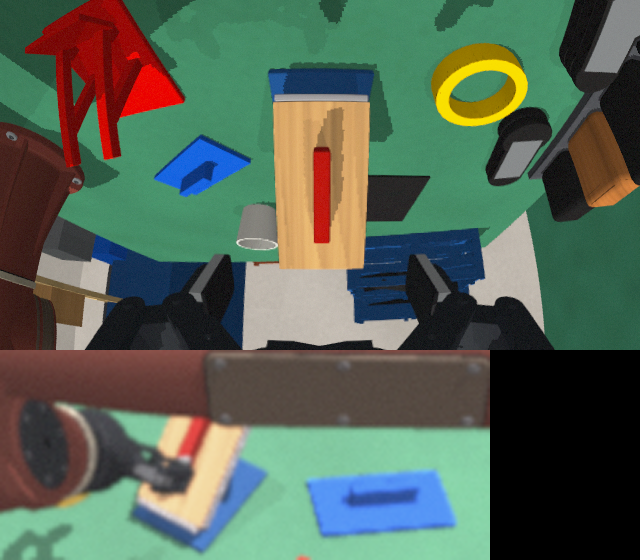

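The board lies on the mould, in line with the stop (edges at columns 272 and 369, rows 100–268). I check its position numerically and plan the grip of the pair.

```bash
python3 - <<'E'
from h import *
T=np.load("w5.npy")
for s in wplane(T,[[272,104],[369,102],[278,268],[363,268],[320,101]],SEAT+30*N,N): d=s-SEAT; print("u",d@U,"ac",d@RY)
# pair grip approach: tool z=-U, jaws along N, tool x = +-RY
for sg in(1,-1):
    G=tgt(SEAT+15*N+(80+60)*U,sg*RY,-U); print(G.round(3)); plan(G)
E
```

```text
u -77.21066212376806 ac 43.068532844597115
u -78.87692626256027 ac -40.7422255711231
u 79.60918940143146 ac 43.56502179632914
u 79.80893713065052 ac -40.96065123703024
u -79.08382111047065 ac 1.6016140039612417
[[  -0.983    0.139    0.116  516.786]
 [   0.181    0.753    0.632 -127.133]
 [  -0.       0.643   -0.766  201.885]
 [   0.       0.       0.       1.   ]]
rows 18 linear cm [-0.962 -0.884  0.074] twist [-0.067  0.067 -0.067]
[[   0.983   -0.139    0.116  516.786]
 [  -0.181   -0.753    0.632 -127.133]
 [   0.      -0.643   -0.766  201.885]
 [   0.       0.       0.       1.   ]]
rows 18 linear cm [-0.945  0.902  0.061] twist [0.067 0.067 0.067]
```

```bash
python3 - <<'E'
from h import *
W=tgt([530,-10,330],[np.cos(2.1),np.sin(2.1),0],[0,0,-1]); plan(W)
G=tgt(SEAT+15*N+(80+100)*U,RY,-U); print(G[:3,3]); plan(G,W)
E
```

```text
rows 10 linear cm [-1.34  -0.457 -0.955] twist [-0.031  0.083 -0.067]
[ 512.131 -152.428  232.525]
rows 10 linear cm [-0.849 -1.53   0.505] twist [-0.065  0.03  -0.082]
```

```bash
python3 -m pendant '[{"linear":[-1.34,-0.46,-0.96],"twist":[-0.031,0.083,-0.067]},{"linear":[-1.34,-0.46,-0.96],"twist":[-0.031,0.083,-0.067]},{"linear":[-1.34,-0.46,-0.96],"twist":[-0.031,0.083,-0.067]},{"linear":[-1.34,-0.46,-0.96],"twist":[-0.031,0.083,-0.067]},{"linear":[-1.34,-0.46,-0.96],"twist":[-0.031,0.083,-0.067]}]' >/dev/null
python3 -m pendant '[{"linear":[-1.34,-0.46,-0.96],"twist":[-0.031,0.083,-0.067]},{"linear":[-1.34,-0.46,-0.96],"twist":[-0.031,0.083,-0.067]},{"linear":[-1.34,-0.46,-0.96],"twist":[-0.031,0.083,-0.067]},{"linear":[-1.34,-0.46,-0.96],"twist":[-0.031,0.083,-0.067]},{"linear":[-1.34,-0.46,-0.96],"twist":[-0.031,0.083,-0.067]}]'
python3 - <<'E'
from h import *
st(); G=tgt(SEAT+15*N+(80+100)*U,RY,-U); plan(G)
E
```

```text
clock: 8.08
position: [526.1, -16.5, 305.4]
ee_rot: [-1.488, -2.718, 0.005]
ft_force: [-0.5, -0.1, -1.1]
grip_width: 85.2
t 8.08 p [526.057 -16.452 305.407] R [[-0.538, 0.842, -0.039], [0.842, 0.539, 0.018], [0.036, -0.024, -0.999]] q [-0.284 -0.036  0.089  1.739  0.006  0.718] F [-0.487 -0.095 -1.06 ] w 85.2
rows 10 linear cm [-0.793 -1.388  0.289] twist [-0.067  0.024 -0.08 ]
```

```bash
python3 -m pendant '[{"linear":[-0.79,-1.39,0.29],"twist":[-0.067,0.024,-0.08]},{"linear":[-0.79,-1.39,0.29],"twist":[-0.067,0.024,-0.08]},{"linear":[-0.79,-1.39,0.29],"twist":[-0.067,0.024,-0.08]},{"linear":[-0.79,-1.39,0.29],"twist":[-0.067,0.024,-0.08]},{"linear":[-0.79,-1.39,0.29],"twist":[-0.067,0.024,-0.08]}]' >/dev/null
python3 -m pendant '[{"linear":[-0.79,-1.39,0.29],"twist":[-0.067,0.024,-0.08]},{"linear":[-0.79,-1.39,0.29],"twist":[-0.067,0.024,-0.08]},{"linear":[-0.79,-1.39,0.29],"twist":[-0.067,0.024,-0.08]},{"linear":[-0.79,-1.39,0.29],"twist":[-0.067,0.024,-0.08]},{"linear":[-0.79,-1.39,0.29],"twist":[-0.067,0.024,-0.08]}]'
python3 - <<'E'
from h import *
st(); plan(tgt(SEAT+15*N+(80+100)*U,RY,-U)); plan(tgt(SEAT+15*N+(80+40)*U,RY,-U))
E
```

```text
clock: 8.92
position: [509.7, -170.1, 222.1]
ee_rot: [0.218, 2.843, 1.077]
ft_force: [0.1, 0.3, 1.5]
grip_width: 85.3
t 8.92 p [ 509.673 -170.142  222.071] R [[-0.985, 0.1, 0.137], [0.166, 0.741, 0.651], [-0.037, 0.664, -0.747]] q [-0.885  0.296  0.124  1.909  0.545 -0.878] F [0.136 0.293 1.513] w 85.3
rows 1 linear cm [0.014 2.031 0.406] twist [0.029 0.018 0.035]
rows 2 linear cm [0.056 0.952 3.195] twist [0.015 0.009 0.018]
```

```bash
python3 -m pendant '[{"linear":[0.01,2.03,0.4],"twist":[0.029,0.018,0.035]},{"linear":[0,0,3],"twist":[0,0,0]},{"linear":[0,0,3],"twist":[0,0,0]},{"linear":[0,0,0],"twist":[0,0,0]}]'|head -2
python3 - <<'E'
from h import *
st(); G=tgt(SEAT+15*N+48*U,RY,-U); plan(G); T,_=pose(); d=T[:3,3]-SEAT; print(d@U,d@N,d@RY); np.save("w6.npy",T)
im=bot.get_image("wrist"); cv2.imwrite("pics/w6.png",im[:,:,::-1])
E
```

```text
clock: 9.25
position: [511.1, -117.5, 158.8]
t 9.25 p [ 511.06  -117.528  158.783] R [[-0.983, 0.158, 0.096], [0.182, 0.727, 0.663], [0.035, 0.669, -0.743]] q [-0.81   0.271 -0.023  1.785  0.554 -0.762] F [ 0.339  0.98  -0.401] w 85.3
rows 2 linear cm [-0.402  1.001  2.699] twist [ 0.017 -0.013 -0.012]
101.6050412653939 -6.268866477197361 7.370234030078608
```

View pics/w6.png

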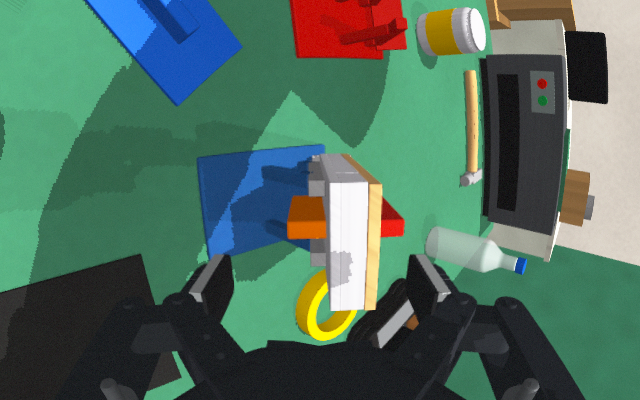

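The pair sits flush: white mould end face at columns 330–366, board at 366–381, rows 182–310.

```bash
python3 - <<'E'
from h import *
T=np.load("w6.npy")
for s in wplane(T,[[330,182],[381,184],[331,310],[375,310],[366,183]],SEAT+80*U,U): d=s-SEAT; print("h",d@N,"ac",d@RY, "tool",(T[:3,:3].T@(s-T[:3,3])))
E
```

```text
h 0.4795194843170301 ac 43.685593037156686 tool [35.891  5.133 22.711]
h 29.11239017321031 ac 41.78904854299031 tool [34.657 33.783 23.661]
h 0.07024058045689957 ac -39.86283734093806 tool [-47.616   6.725  20.605]
h 29.078515295827582 ac -42.15087742763236 tool [-49.234  35.76   21.559]
h 20.520362715727376 ac 42.56867451344635 tool [35.238 25.181 23.381]
```

```bash
python3 -m pendant '[{"linear":[-0.75,2.0,0],"twist":[0.034,-0.026,-0.024]},{"linear":[0,0,0],"twist":[0,0,0]}]'|head -2
python3 - <<'E'
from h import *
st(); G=tgt(SEAT+14.8*N+48*U+.8*RY,RY,-U); plan(G)
E
```

```text
clock: 9.47
position: [520.0, -106.6, 171.5]
t 9.47 p [ 520.04  -106.581  171.464] R [[-0.983, 0.141, 0.118], [0.184, 0.753, 0.632], [0.0, 0.643, -0.766]] q [-0.782  0.207 -0.052  1.753  0.561 -0.726] F [ 0.473 -0.707  1.565] w 85.3
rows 2 linear cm [0.018 0.171 2.767] twist [ 0.     0.001 -0.001]
```

```bash
python3 -m pendant '[{"linear":[0,0.2,1.8],"twist":[0,0,0]},{"linear":[0,0.15,1.8],"twist":[0,0,0]},{"linear":[0,0.1,1.5],"twist":[0,0,0]}]'
python3 - <<'E'
from h import *
st(); G=tgt(SEAT+14.8*N+48*U+.8*RY,RY,-U); plan(G)
E
```

```text
clock: 9.72
position: [527.4, -75.7, 138.1]
ee_rot: [0.268, 2.877, 1.036]
ft_force: [-0.3, -0.1, 0.1]
grip_width: 85.4
t 9.72 p [527.361 -75.713 138.081] R [[-0.982, 0.139, 0.126], [0.188, 0.757, 0.626], [-0.008, 0.638, -0.77]] q [-0.732  0.173 -0.145  1.652  0.582 -0.668] F [-0.281 -0.123  0.05 ] w 85.4
rows 1 linear cm [0.199 0.068 0.937] twist [-0.006  0.011  0.   ]
```

```bash
python3 -m pendant '[{"linear":[0.2,0.07,0.9],"twist":[-0.006,0.011,0]},{"linear":[0,0,0],"twist":[0,0,0]}]'|head -2
python3 - <<'E'
from h import *
st(); G=tgt(SEAT+14.8*N+48*U+.8*RY,RY,-U); plan(G)
E
```

```text
clock: 9.88
position: [525.5, -68.9, 130.8]
t 9.88 p [525.493 -68.9   130.764] R [[-0.984, 0.138, 0.115], [0.18, 0.754, 0.632], [0.0, 0.643, -0.766]] q [-0.724  0.18  -0.154  1.646  0.582 -0.667] F [ 0.128 -0.843 -0.782] w 85.3
rows 1 linear cm [-0.118  0.045 -0.03 ] twist [-0.001 -0.001  0.001]
```

```bash
python3 -m pendant '[{"linear":[-0.12,0.05,0],"twist":[0,0,0]},{"linear":[0,0,0],"twist":[0,0,0]},{"linear":[0,0,0],"twist":[0,0,0]}]' 1 90
python3 - <<'E'
from h import *
G=tgt(SEAT+14.8*N+48*U+.8*RY,RY,-U); plan(G)
E
```

```text
clock: 10.13
position: [526.8, -71.2, 132.5]
ee_rot: [0.263, 2.883, 1.047]
ft_force: [-0.2, -0.1, -0.5]
grip_width: 51.8
rows 1 linear cm [0.048 0.085 0.233] twist [-0.002  0.001  0.001]
```

```bash
python3 -m pendant '[{"linear":[0.05,0.08,0.2],"twist":[0,0,0]},{"linear":[0,0,0],"twist":[0,0,0]},{"linear":[0,0,0],"twist":[0,0,0]},{"linear":[0,0,0],"twist":[0,0,0]}]'
python3 -m pendant '[{"linear":[0,0,0],"twist":[0,0,0]},{"linear":[0,0,0],"twist":[0,0,0]},{"linear":[0,0,0],"twist":[0,0,0]}]'
python3 - <<'E'
from h import *
st(); G=tgt(SEAT+14.8*N+48*U+.8*RY,RY,-U); plan(G)
T,_=pose(); d=T[:3,3]-SEAT; print(d@U,d@N,d@RY)
E
```

```text
clock: 10.47
position: [527.2, -70.2, 133.2]
ee_rot: [0.265, 2.88, 1.047]
ft_force: [0.7, 1.7, -2.5]
grip_width: 28.5
clock: 10.72
position: [527.2, -70.2, 133.2]
ee_rot: [0.265, 2.88, 1.047]
ft_force: [0.3, 1.0, -0.2]
grip_width: 28.6
t 10.72 p [527.229 -70.165 133.152] R [[-0.983, 0.139, 0.12], [0.183, 0.754, 0.631], [-0.003, 0.642, -0.766]] q [-0.725  0.179 -0.15   1.647  0.585 -0.665] F [ 0.331  1.049 -0.222] w 28.6
rows 1 linear cm [ 0.077 -0.037  0.213] twist [-0.001  0.004  0.   ]
50.13873607434052 15.172122144932246 0.04030030003790383
```

Both are gripped at 28.6 mm with no load. Lift along the slope normal, then half turn about the tool axis (q6 −0.67 → about 2.5).

```bash
python3 -m pendant '[{"linear":[0,1,-0.1],"twist":[0,0,0]},{"linear":[0,2,-0.3],"twist":[0,0,0]},{"linear":[0,2.5,-0.6],"twist":[0,0,0]},{"linear":[0,2.5,-0.8],"twist":[0,0,0]},{"linear":[0,2.5,-0.8],"twist":[0,0,0]}]'
python3 - <<'E'
from h import *
st(); T,_=pose(); d=T[:3,3]-SEAT; print(d@U,d@N,d@RY)
E
```

```text
clock: 11.13
position: [536.2, -5.8, 217.4]
ee_rot: [0.274, 2.889, 1.05]
ft_force: [0.9, -0.3, -4.5]
grip_width: 28.7
t 11.13 p [536.182  -5.757 217.416] R [[-0.983, 0.147, 0.113], [0.185, 0.753, 0.632], [0.008, 0.642, -0.767]] q [-0.617  0.06  -0.117  1.737  0.619 -0.539] F [ 0.881 -0.342 -4.479] w 28.7
72.91250996955291 119.1174709249275 2.893736334080387
```

```bash
Z() { :; }
python3 -m pendant '[{"linear":[0,0,0],"twist":[0,0,0.06]},{"linear":[0,0,0],"twist":[0,0,0.12]},{"linear":[0,0,0],"twist":[0,0,0.12]},{"linear":[0,0,0],"twist":[0,0,0.12]},{"linear":[0,0,0],"twist":[0,0,0.12]}]' >/dev/null
python3 -m pendant '[{"linear":[0,0,0],"twist":[0,0,0.12]},{"linear":[0,0,0],"twist":[0,0,0.12]},{"linear":[0,0,0],"twist":[0,0,0.12]},{"linear":[0,0,0],"twist":[0,0,0.12]},{"linear":[0,0,0],"twist":[0,0,0.12]}]' >/dev/null
python3 -m pendant '[{"linear":[0,0,0],"twist":[0,0,0.12]},{"linear":[0,0,0],"twist":[0,0,0.12]},{"linear":[0,0,0],"twist":[0,0,0.12]},{"linear":[0,0,0],"twist":[0,0,0.12]},{"linear":[0,0,0],"twist":[0,0,0.12]}]'
python3 - <<'E'
from h import *
st(); T,_=pose(); d=T[:3,3]-SEAT; print(d@U,d@N,d@RY)
E
```

```text
clock: 12.38
position: [534.2, 1.7, 224.4]
ee_rot: [-2.155, -1.403, -0.618]
ft_force: [-1.0, 1.0, -4.1]
grip_width: 28.7
t 12.38 p [534.248   1.716 224.433] R [[0.368, 0.924, 0.105], [0.701, -0.35, 0.622], [0.611, -0.155, -0.776]] q [-0.6    0.042 -0.117  1.741  0.609  1.283] F [-1.02   0.957 -4.092] w 28.7
73.78680205512686 128.99055529412138 6.1480031301913876
```

```bash
python3 -m pendant '[{"linear":[0,0,0],"twist":[0,0,0.12]},{"linear":[0,0,0],"twist":[0,0,0.12]},{"linear":[0,0,0],"twist":[0,0,0.12]},{"linear":[0,0,0],"twist":[0,0,0.12]},{"linear":[0,0,0],"twist":[0,0,0.12]}]' >/dev/null
python3 -m pendant '[{"linear":[0,0,0],"twist":[0,0,0.12]},{"linear":[0,0,0],"twist":[0,0,0.12]},{"linear":[0,0,0],"twist":[0,0,0.12]},{"linear":[0,0,0],"twist":[0,0,0.12]},{"linear":[0,0,0],"twist":[0,0,0.12]}]' >/dev/null
python3 - <<'E'
from h import *
st(); T,_=pose(); d=T[:3,3]-SEAT; print(d@U,d@N,d@RY)
plan(tgt(SEAT+65*N+56*U,-RY,-U))
E
```

```text
t 13.22 p [531.476   4.79  224.128] R [[0.994, -0.059, 0.097], [-0.106, -0.78, 0.616], [0.039, -0.623, -0.781]] q [-0.593  0.035 -0.121  1.741  0.601  2.539] F [ 0.765 -0.553 -4.137] w 29.1
71.93157605527163 130.7260702891056 9.430576269708578
rows 2 linear cm [0.277 3.295 0.85 ] twist [0.012 0.009 0.042]
```

```bash
python3 -m pendant '[{"linear":[0.3,2.2,0.6],"twist":[0.012,0.009,0.042]},{"linear":[0.3,2.2,0.6],"twist":[0.012,0.009,0.042]},{"linear":[0.1,2.0,0.5],"twist":[0,0,0]},{"linear":[0,0,0],"twist":[0,0,0]}]' >/dev/null
python3 - <<'E'
from h import *
st(); T,_=pose(); d=T[:3,3]-SEAT; print(d@U,d@N,d@RY)
plan(tgt(SEAT+65*N+56*U,-RY,-U))
im=bot.get_image("wrist"); s=bot.get_image("side"); np.save("w7.npy",T)
o=np.zeros((580,640,3),np.uint8); o[:350]=im[:350]; o[350:,:]=cv2.resize(s[145:217,270:470],(640,230),interpolation=2)
cv2.imwrite("pics/w7.png",o[:,:,::-1])
E
```

```text
t 13.55 p [533.411 -35.646 168.49 ] R [[0.982, -0.147, 0.117], [-0.188, -0.753, 0.63], [-0.005, -0.641, -0.767]] q [-0.667  0.115 -0.15   1.676  0.604  2.549] F [-0.983 -0.789 -5.144] w 28.6
54.659138780278525 64.75631261188188 0.20836722095327648
rows 1 linear cm [ 0.021 -0.026 -0.135] twist [ 0.002 -0.001 -0.008]
```

View pics/w7.png

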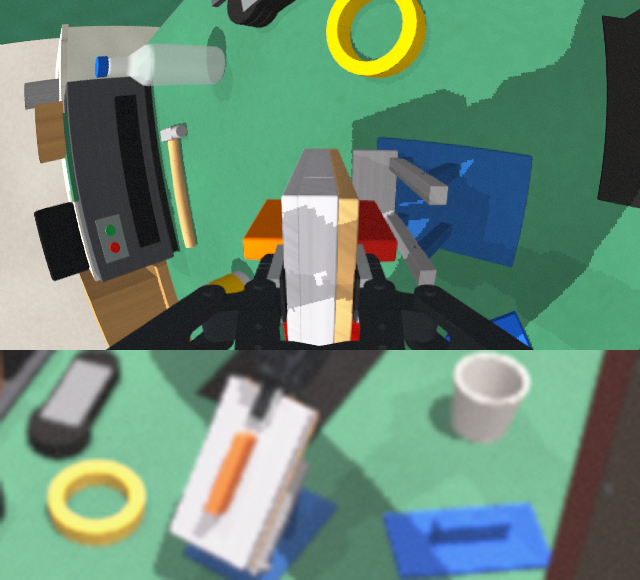

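```bash
python3 - <<'E'
from h import *
T=np.load("w7.npy")
for s in wplane(T,[[440,195],[426,276]],SEAT+30*U,U): d=s-SEAT; print("rail h",d@N,"ac",d@RY)
E
python3 -m pendant '[{"linear":[0,1.5,0],"twist":[0,0,-0.008]},{"linear":[0,1.5,0.1],"twist":[0,0,0]},{"linear":[0,1,0.1],"twist":[0,0,0]}]'
python3 - <<'E'
from h import *
T,_=pose(); d=T[:3,3]-SEAT; print(d@U,d@N,d@RY)
plan(tgt(SEAT+16*N+51*U+.5*RY,-RY,-U))
E
```

```text
rail h -7.600678935601036 ac -26.88161099152826
rail h -5.02441974257729 ac 27.54417592756532
clock: 13.9
position: [529.8, -63.3, 146.4]
ee_rot: [-2.438, 0.215, -0.088]
ft_force: [-0.7, -0.7, -4.8]
grip_width: 28.7
55.65730109544583 29.250285580890594 -1.2384840293335273
rows 1 linear cm [-0.185  1.322  0.467] twist [ 0.003 -0.004  0.007]
```

Rails are centred at 0.3 mm across. Lower the last 13 mm.

```bash
python3 -m pendant '[{"linear":[-0.15,0.7,0.3],"twist":[0.003,-0.004,0.007]},{"linear":[0,0.5,0.15],"twist":[0,0,0]}]'|sed -n '1p;4p'
python3 - <<'E'
from h import *
T,_=pose(); d=T[:3,3]-SEAT; print(d@U,d@N,d@RY)
plan(tgt(SEAT+15*N+50.5*U+.5*RY,-RY,-U))
E
```

```text
clock: 14.07
ft_force: [0.8, 1.3, -0.4]
51.19974197033705 15.68960974498475 0.1125645196989647
rows 1 linear cm [-0.039  0.069  0.069] twist [-0.001  0.    -0.   ]
```

```bash
python3 -m pendant '[{"linear":[0,0.2,0.05],"twist":[0,0,0]},{"linear":[0,0.15,0.05],"twist":[0,0,0]},{"linear":[0,0.15,0.05],"twist":[0,0,0]}]'|sed -n '1,2p;4p'
python3 - <<'E'
from h import *
T,_=pose(); d=T[:3,3]-SEAT; print(d@U,d@N,d@RY)
plan(tgt(SEAT+15*N+50.5*U+.5*RY,-RY,-U))
E
```

```text
clock: 14.32
position: [527.4, -70.5, 133.6]
ft_force: [-1.3, 4.5, 4.7]
50.64145723655713 15.215441468266249 -0.17136411210007604
rows 1 linear cm [-0.067  0.022  0.013] twist [-0.011 -0.002 -0.003]
```

```bash
python3 -m pendant '[{"linear":[0,0.05,0],"twist":[0,0,0]},{"linear":[0,0.05,0],"twist":[0,0,0]},{"linear":[0,0.05,0],"twist":[0,0,0]}]'|sed -n '1,2p;4p'
python3 -m pendant '[{"linear":[0,0,0],"twist":[0,0,0]},{"linear":[0,0,0],"twist":[0,0,0]},{"linear":[0,0,0],"twist":[0,0,0]},{"linear":[0,0,0],"twist":[0,0,0]},{"linear":[0,0,0],"twist":[0,0,0]}]' -1
python3 - <<'E'
from h import *
T,_=pose(); d=T[:3,3]-SEAT; print(d@U,d@N,d@RY)
plan(tgt(SEAT+15*N+50.5*U+.5*RY,-RY,-U))
E
```

```text
clock: 14.57
position: [527.4, -70.5, 133.6]
ft_force: [-1.0, 4.1, 2.3]
clock: 14.98
position: [528.2, -71.9, 133.7]
ee_rot: [-2.425, 0.224, -0.086]
ft_force: [0.0, 0.6, 0.1]
grip_width: 84.9
51.53139801337056 14.370824285593276 -1.221765525855849
rows 1 linear cm [-0.173 -0.062  0.102] twist [-0.01  -0.004 -0.001]
```

```bash
python3 -m pendant '[{"linear":[0,0,-2],"twist":[0,0,0]},{"linear":[0,0,-3],"twist":[0,0,0]},{"linear":[0,0,-3.5],"twist":[0,0,0]},{"linear":[0,0,-3.5],"twist":[0,0,0]}]'|sed -n '1,2p;4p'
python3 - <<'E'
from h import *
st(); W=tgt([530,-40,330],[np.cos(.65),np.sin(.65),0],[0,0,-1]); plan(W)
G=tgt(SEAT+150*N,-U,-N); print(G[:3,3]); plan(G,W)
E
```

```text
clock: 15.32
position: [511.3, -145.4, 222.7]
ft_force: [0.6, -0.5, -0.8]
t 15.32 p [ 511.257 -145.401  222.674] R [[0.984, -0.138, 0.113], [-0.178, -0.743, 0.645], [-0.005, -0.654, -0.756]] q [-0.843  0.262  0.093  1.895  0.539  2.341] F [ 0.64  -0.472 -0.786] w 85.6
rows 10 linear cm [ 0.5   -1.382 -0.59 ] twist [-0.067 -0.029 -0.08 ]
[551.797  63.102 181.45 ]
rows 10 linear cm [ 1.526 -0.566  0.997] twist [-0.032 -0.083 -0.069]
```

```bash
python3 -m pendant '[{"linear":[0.5,-1.38,-0.6],"twist":[-0.067,-0.029,-0.08]},{"linear":[0.5,-1.38,-0.6],"twist":[-0.067,-0.029,-0.08]},{"linear":[0.5,-1.38,-0.6],"twist":[-0.067,-0.029,-0.08]},{"linear":[0.5,-1.38,-0.6],"twist":[-0.067,-0.029,-0.08]},{"linear":[0.5,-1.38,-0.6],"twist":[-0.067,-0.029,-0.08]}]'|sed -n '1,2p;4p'
python3 -m pendant '[{"linear":[0.5,-1.38,-0.6],"twist":[-0.067,-0.029,-0.08]},{"linear":[0.5,-1.38,-0.6],"twist":[-0.067,-0.029,-0.08]},{"linear":[0.5,-1.38,-0.6],"twist":[-0.067,-0.029,-0.08]},{"linear":[0.5,-1.38,-0.6],"twist":[-0.067,-0.029,-0.08]},{"linear":[0.5,-1.38,-0.6],"twist":[-0.067,-0.029,-0.08]}]'|sed -n '1,2p;4p'
python3 - <<'E'
from h import *
st(); G=tgt(SEAT+160*N,-U,-N); plan(G)
E
```

```text
clock: 15.73
position: [533.5, -115.7, 288.9]
ft_force: [1.7, -0.4, -0.5]
clock: 16.15
position: [531.4, -50.2, 337.9]
ft_force: [-0.4, 0.3, -0.1]
t 16.15 p [531.437 -50.215 337.934] R [[0.785, 0.62, 0.016], [0.62, -0.784, -0.03], [-0.006, 0.033, -0.999]] q [-0.326 -0.07   0.117  1.734 -0.023  2.147] F [-0.445  0.311 -0.13 ] w 85.4
rows 10 linear cm [ 1.681 -0.671  0.925] twist [-0.029 -0.082 -0.069]
```

```bash
python3 -m pendant '[{"linear":[1.7,-0.67,0.9],"twist":[-0.029,-0.082,-0.069]},{"linear":[1.7,-0.67,0.9],"twist":[-0.029,-0.082,-0.069]},{"linear":[1.7,-0.67,0.9],"twist":[-0.029,-0.082,-0.069]},{"linear":[1.7,-0.67,0.9],"twist":[-0.029,-0.082,-0.069]},{"linear":[1.7,-0.67,0.9],"twist":[-0.029,-0.082,-0.069]}]'|sed -n '1,2p;4p'
python3 -m pendant '[{"linear":[1.7,-0.67,0.9],"twist":[-0.029,-0.082,-0.069]},{"linear":[1.7,-0.67,0.9],"twist":[-0.029,-0.082,-0.069]},{"linear":[1.7,-0.67,0.9],"twist":[-0.029,-0.082,-0.069]},{"linear":[1.7,-0.67,0.9],"twist":[-0.029,-0.082,-0.069]},{"linear":[1.7,-0.67,0.9],"twist":[-0.029,-0.082,-0.069]}]'|sed -n '1,2p;4p'
python3 - <<'E'
from h import *
st(); T,_=pose(); plan(tgt(SEAT+(30+70)*N,-U,-N)); np.save("w8.npy",T)
im=bot.get_image("wrist"); s=bot.get_image("side")
o=np.zeros((580,640,3),np.uint8); o[:350]=im[:350]; o[350:,:]=cv2.resize(s[145:217,270:470],(640,230),interpolation=2)
cv2.imwrite("pics/w8.png",o[:,:,::-1])
hsv=cv2.cvtColor(im,cv2.COLOR_RGB2HSV); m=cv2.inRange(hsv,np.array((7,200,90)),np.array((18,255,255))); m[:,:250]=0;m[:,400:]=0
c=max(cv2.findContours(m,0,2)[0],key=cv2.contourArea); r=cv2.minAreaRect(c); print(r,cv2.contourArea(c))
for q in wplane(T,np.r_[cv2.boxPoints(r),[r[0]]],SEAT+58*N,N): d=q-SEAT; print("u",d@U,"ac",d@RY)
E
```

```text
clock: 16.57
position: [564.9, 26.2, 290.2]
ft_force: [-0.7, -1.6, 0.3]
clock: 16.98
position: [561.1, 77.6, 200.4]
ft_force: [0.5, -0.0, 0.0]
t 16.98 p [561.119  77.556 200.44 ] R [[0.106, 0.99, -0.092], [0.601, -0.138, -0.787], [-0.792, 0.028, -0.609]] q [ 0.298  0.54   0.317  1.831 -0.812  2.231] F [ 0.514 -0.018  0.027] w 85.4
rows 2 linear cm [ 0.335 -0.47   3.696] twist [0.026 0.021 0.003]
((305.0, 183.5), (91.0, 14.0), 90.0) 1248.0
u -42.66013576589837 ac 6.039394099675849
u -42.57759412417294 ac -5.49828782456459
u 38.97975180640225 ac -5.40677998445758
u 38.80350962259488 ac 7.203389821235722
u -3.5447091450880537 ac 0.48377146721092773
```

View pics/w8.png

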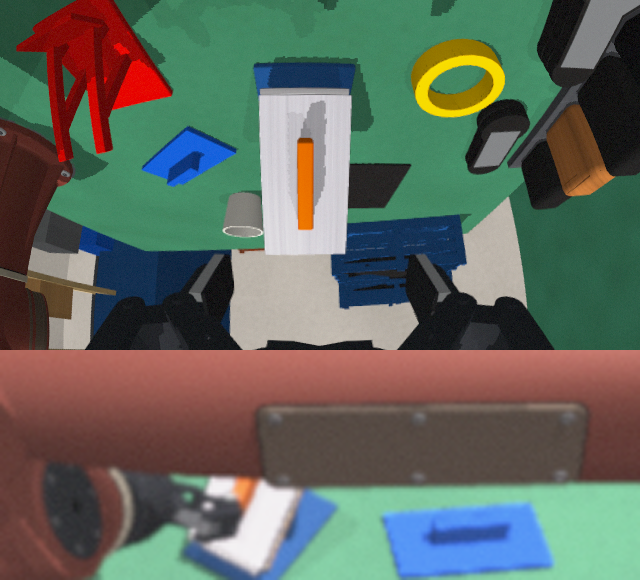

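The view shows the mould on top, with the orange rib at (305,184), centred about u = −2, across 0.6. Approach the rib.

```bash
python3 -m pendant '[{"linear":[0.33,-0.47,3.4],"twist":[0.026,0.021,0.003]},{"linear":[0.33,-0.47,3.4],"twist":[0.026,0.021,0.003]},{"linear":[0,0,2.5],"twist":[0,0,0]},{"linear":[0,0,0],"twist":[0,0,0]}]'|sed -n '1,2p;4p'
python3 - <<'E'
from h import *
st(); plan(tgt(SEAT+40*N-1*U+.6*RY,-U,-N))
E
```

```text
clock: 17.42
position: [539.2, 11.6, 130.0]
ft_force: [-1.4, 0.3, -0.1]
t 17.42 p [539.191  11.642 130.029] R [[0.112, 0.983, -0.144], [0.637, -0.182, -0.749], [-0.762, -0.008, -0.647]] q [ 0.182  0.425  0.068  1.618 -0.79   2.102] F [-1.444  0.292 -0.088] w 85.7
rows 1 linear cm [-0.458  0.266  3.64 ] twist [-0.006 -0.005  0.005]
```

```bash
python3 -m pendant '[{"linear":[-0.25,0.13,1.5],"twist":[-0.006,-0.005,0.005]},{"linear":[-0.2,0.13,1.2],"twist":[0,0,0]}]'|sed -n '1,2p;4p'
python3 - <<'E'
from h import *
plan(tgt(SEAT+40*N-1*U+.6*RY,-U,-N))
E
```

```text
clock: 17.58
position: [538.9, -13.0, 119.1]
ft_force: [0.4, -0.2, -1.0]
rows 1 linear cm [ 0.275 -0.174  1.084] twist [ 0.001 -0.004 -0.007]
```

```bash
python3 -m pendant '[{"linear":[0.25,-0.15,0.7],"twist":[0,0,0]},{"linear":[0,0,0.3],"twist":[0,0,0]},{"linear":[0,0,0],"twist":[0,0,0]}]'|sed -n '1,2p;4p'
python3 - <<'E'
from h import *
plan(tgt(SEAT+40*N-1*U+.6*RY,-U,-N))
E
```

```text
clock: 17.83
position: [538.0, -20.5, 113.8]
ft_force: [0.8, 0.9, 0.2]
rows 1 linear cm [ 0.364 -0.227  0.164] twist [ 0.002 -0.009 -0.016]
```

```bash
python3 -m pendant '[{"linear":[0.35,-0.2,0.1],"twist":[0,0,-0.01]},{"linear":[0,0,0],"twist":[0,0,0]},{"linear":[0,0,0],"twist":[0,0,0]},{"linear":[0,0,0],"twist":[0,0,0]}]' 1 80|sed -n '1,2p;4,5p'
python3 -m pendant '[{"linear":[0,0,0],"twist":[0,0,0]},{"linear":[0,0,0],"twist":[0,0,0]},{"linear":[0,0,0],"twist":[0,0,0]},{"linear":[0,0,0],"twist":[0,0,0]},{"linear":[0,0,0],"twist":[0,0,0]}]'|sed -n '1,2p;4,5p'
python3 - <<'E'
from h import *
st(); plan(tgt(SEAT+40*N-1*U+.6*RY,-U,-N))
T,_=pose(); d=T[:3,3]-SEAT; print(d@U,d@N,d@RY)
E
```

```text
clock: 18.17
position: [537.9, -16.9, 112.6]
ft_force: [-0.8, -0.0, 0.2]
grip_width: 38.7
clock: 18.58
position: [538.3, -15.9, 113.0]
ft_force: [0.2, 0.6, -0.2]
grip_width: 11.7
t 18.58 p [538.271 -15.914 113.035] R [[0.124, 0.983, -0.132], [0.639, -0.181, -0.748], [-0.759, 0.008, -0.651]] q [ 0.137  0.372 -0.021  1.521 -0.807  2.042] F [ 0.183  0.606 -0.172] w 11.7
rows 1 linear cm [ 0.008 -0.163  0.462] twist [ 0.006 -0.011 -0.006]
-0.8634073355394567 44.6378644519401 -0.9995345601323746
```

The grip is shallower than wanted because zero rows creep backwards. Regrip deeper.

```bash
python3 -m pendant '[{"linear":[0,0,0],"twist":[0,0,0]},{"linear":[0,0,0],"twist":[0,0,0]},{"linear":[0,0,0.4],"twist":[0,0,0]},{"linear":[0,-0.1,0.5],"twist":[0,-0.01,0]},{"linear":[0,0,0.3],"twist":[0,0,0]}]' 0.2|sed -n '1,2p;4,5p'
python3 - <<'E'
from h import *
plan(tgt(SEAT+35*N-1*U+.6*RY,-U,-N))
T,_=pose(); d=T[:3,3]-SEAT; print(d@U,d@N,d@RY)
E
```

```text
clock: 19.0
position: [535.8, -25.2, 104.7]
ft_force: [-0.1, 1.0, 0.5]
grip_width: 34.0
rows 1 linear cm [-0.011 -0.08  -0.311] twist [ 0.006  0.    -0.007]
-1.0995758236293856 31.900116409316478 -0.2231370964316166
```

```bash
python3 -m pendant '[{"linear":[0,0,-0.2],"twist":[0,0,0]},{"linear":[0,0,0.05],"twist":[0,0,0]},{"linear":[0,0,0.05],"twist":[0,0,0]}]' 1 80|sed -n '1,2p;4,5p'
python3 -m pendant '[{"linear":[0,0,0.05],"twist":[0,0,0]},{"linear":[0,0,0],"twist":[0,0,0]},{"linear":[0,0,0],"twist":[0,0,0]},{"linear":[0,0,0],"twist":[0,0,0]}]'|sed -n '1,2p;4,5p'
python3 - <<'E'
from h import *
st()
T,_=pose(); d=T[:3,3]-SEAT; print(d@U,d@N,d@RY)
E
```

```text
clock: 19.25
position: [535.8, -24.5, 105.2]
ft_force: [-2.2, 7.4, 4.1]
grip_width: 12.5
clock: 19.58
position: [535.7, -24.3, 105.3]
ft_force: [-0.5, 0.5, -0.4]
grip_width: 12.3
t 19.58 p [535.674 -24.253 105.329] R [[0.123, 0.984, -0.132], [0.632, -0.18, -0.754], [-0.765, 0.009, -0.644]] q [ 0.127  0.367 -0.047  1.496 -0.82   2.032] F [-0.488  0.48  -0.435] w 12.3
-1.1910170371418554 33.04086748020632 0.04505789036267088
```

```bash
python3 -m pendant '[{"linear":[0,0,-0.4],"twist":[0,0,0]},{"linear":[0,0,-0.5],"twist":[0,0,0]},{"linear":[0,0,-0.6],"twist":[0,0,0]},{"linear":[0,0,-0.7],"twist":[0,0,0]},{"linear":[0,0,-0.8],"twist":[0,0,0]}]'|sed -n '1,2p;4,5p'
python3 - <<'E'
from h import *
T,_=pose(); d=T[:3,3]-SEAT; print(d@U,d@N,d@RY,T[:3,2])
plan(tgt(SEAT+100*N-1*U,-U,-N))
E
```

```text
clock: 20.0
position: [538.6, -1.2, 124.5]
ft_force: [0.3, -0.2, -2.7]
grip_width: 12.7
-1.4345692886047248 63.152006142438836 1.3567264253741604 [-0.136 -0.754 -0.643]
rows 1 linear cm [-0.043  0.145 -3.686] twist [ 0.003  0.    -0.005]
```

```bash
python3 -m pendant '[{"linear":[0,0,-1.5],"twist":[0,0,0]},{"linear":[0,0,-2.5],"twist":[0,0,0]},{"linear":[0,0,-3],"twist":[0,0,0]},{"linear":[0,0,-3],"twist":[0,0,0]},{"linear":[0,0,-2],"twist":[0,0,0]}]'|sed -n '1,2p;4,5p'
python3 - <<'E'
from h import *
st()
o=np.zeros((590,640,3),np.uint8)
t=bot.get_image("top"); s=bot.get_image("side")
o[:290]=cv2.resize(t[150:240,300:500],(640,290),interpolation=2); o[300:590]=cv2.resize(s[135:225,270:470],(640,290),interpolation=2)
cv2.imwrite("pics/c9.png",o[:,:,::-1])
M=np.array([583.3,-302,0]); 
W=tgt([560,-60,330],[.2,1,0],[0,0,-1]); plan(W)
E
```

```text
clock: 20.42
position: [553.7, 94.6, 204.2]
ft_force: [0.7, 0.2, -3.2]
grip_width: 12.9
t 20.42 p [553.668  94.603 204.151] R [[0.122, 0.983, -0.14], [0.632, -0.186, -0.752], [-0.765, 0.003, -0.644]] q [ 0.304  0.576  0.388  1.891 -0.742  2.264] F [ 0.673  0.207 -3.25 ] w 12.9
rows 8 linear cm [-2.484  0.442 -0.507] twist [0.001 0.109 0.001]
```

View pics/c9.png

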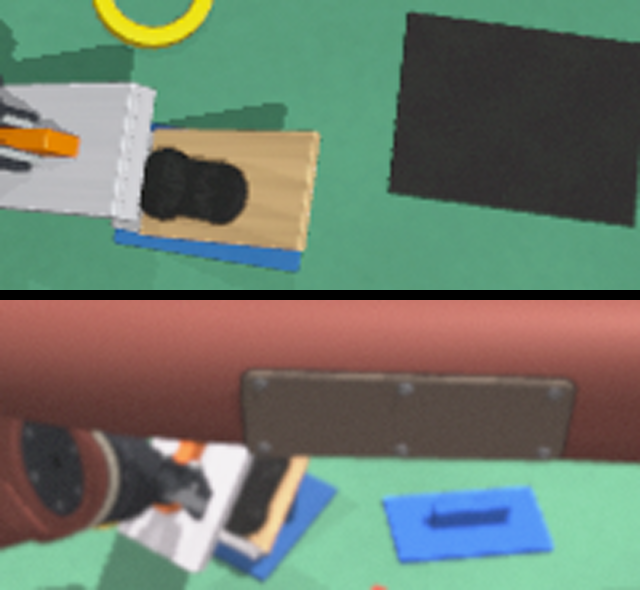

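The sole lies on the board on the rest (top crop: sole at (195,187) on the board at (150–315,130–250)), and the mould is clear. That was picture 12, so I work from numbers from here. Carry the mould to the mat.

```bash
python3 -m pendant '[{"linear":[-2.5,0.44,-0.6],"twist":[0,0.109,0]},{"linear":[-2.5,0.44,-0.6],"twist":[0,0.109,0]},{"linear":[-2.5,0.44,-0.5],"twist":[0,0.109,0]},{"linear":[-2.5,0.44,-0.5],"twist":[0,0.109,0]},{"linear":[-2.5,0.44,-0.5],"twist":[0,0.109,0]}]'|sed -n '1,2p;4,5p'
python3 -m pendant '[{"linear":[-2.5,0.44,-0.5],"twist":[0,0.109,0]},{"linear":[-2.5,0.44,-0.5],"twist":[0,0.109,0]},{"linear":[-2.5,0.44,-0.5],"twist":[0,0.109,0]}]'|sed -n '1,2p;4,5p'
python3 - <<'E'
from h import *
st(); plan(tgt([583,-302,200],[.155,.988,0],[0,0,-1]))
E
```

```text
clock: 20.93
position: [560.4, 18.1, 278.2]
ft_force: [0.7, -0.9, -1.9]
grip_width: 12.6
clock: 21.18
position: [563.4, -54.5, 314.2]
ft_force: [-0.3, 0.1, -2.9]
grip_width: 12.2
t 21.18 p [563.413 -54.474 314.191] R [[0.161, 0.987, -0.011], [0.987, -0.16, 0.025], [0.023, -0.015, -1.0]] q [-0.338  0.057  0.2    1.732  0.02   1.394] F [-0.263  0.124 -2.907] w 12.2
rows 8 linear cm [-3.034  0.743  1.383] twist [-0.002 -0.003 -0.001]
```

```bash
python3 -m pendant '[{"linear":[-3.1,0.74,0.8],"twist":[-0.002,-0.003,0]},{"linear":[-3.1,0.74,0.8],"twist":[-0.002,-0.003,0]},{"linear":[-3.1,0.74,1.2],"twist":[-0.002,-0.003,0]},{"linear":[-3.1,0.74,1.5],"twist":[-0.002,-0.003,0]},{"linear":[-3.1,0.74,2],"twist":[-0.002,-0.003,0]}]'|sed -n '1,2p;4,5p'
python3 -m pendant '[{"linear":[-3.1,0.74,2],"twist":[0,0,0]},{"linear":[-3.1,0.74,2],"twist":[0,0,0]},{"linear":[0,0,0],"twist":[0,0,0]}]'|sed -n '1,2p;4,5p'
python3 - <<'E'
from h import *
st(); plan(tgt([583,-302,60],[.155,.988,0],[0,0,-1]))
E
```

```text
clock: 21.6
position: [573.6, -224.9, 254.3]
ft_force: [1.9, 0.4, -2.4]
grip_width: 12.3
clock: 21.85
position: [574.7, -296.0, 205.7]
ft_force: [0.4, 0.8, -4.0]
grip_width: 12.5
t 21.85 p [ 574.707 -295.963  205.658] R [[0.173, 0.985, 0.004], [0.985, -0.173, 0.01], [0.01, 0.002, -1.0]] q [-0.682  0.246  0.208  1.535  0.01   1.062] F [ 0.419  0.792 -4.007] w 12.5
rows 4 linear cm [-0.138  0.224  3.641] twist [ 0.001 -0.003 -0.005]
```

```bash
python3 -m pendant '[{"linear":[-0.15,0.22,3.6],"twist":[0,-0.003,0]},{"linear":[-0.15,0.22,3.6],"twist":[0,-0.003,0]},{"linear":[-0.15,0.22,3],"twist":[0,-0.003,0]},{"linear":[-0.15,0.22,2],"twist":[0,0,0]},{"linear":[0,0,0],"twist":[0,0,0]}]'|sed -n '1,2p;4,5p'
python3 - <<'E'
from h import *
st(); plan(tgt([583,-302,38],[.155,.988,0],[0,0,-1]))
E
```

```text
clock: 22.27
position: [579.3, -305.5, 76.5]
ft_force: [-0.9, 1.1, -3.7]
grip_width: 12.2
t 22.27 p [ 579.327 -305.465   76.451] R [[0.179, 0.984, -0.002], [0.984, -0.179, 0.002], [0.002, -0.003, -1.0]] q [-0.685  0.301  0.037  1.31   0.     1.067] F [-0.853  1.127 -3.706] w 12.2
rows 2 linear cm [0.2   0.154 1.922] twist [-0.001 -0.001 -0.012]
```

```bash
python3 -m pendant '[{"linear":[0.1,0.1,1.5],"twist":[0,0,0]},{"linear":[0.1,0.1,1.2],"twist":[0,0,0]},{"linear":[0,0,0.6],"twist":[0,0,0]}]'|sed -n '1,2p;4,5p'
python3 - <<'E'
from h import *
st(); plan(tgt([583,-302,33],[.155,.988,0],[0,0,-1]))
E
```

```text
clock: 22.52
position: [581.1, -303.5, 43.7]
ft_force: [0.0, -1.3, -3.4]
grip_width: 12.7
t 22.52 p [ 581.077 -303.466   43.659] R [[0.18, 0.984, -0.003], [0.984, -0.18, 0.002], [0.002, -0.004, -1.0]] q [-0.68   0.325  0.005  1.254 -0.     1.071] F [ 0.015 -1.266 -3.37 ] w 12.7
rows 1 linear cm [0.177 0.167 1.066] twist [-0.004 -0.002 -0.025]
```

```bash
python3 -m pendant '[{"linear":[0,0,0.5],"twist":[0,0,0]},{"linear":[0,0,0.4],"twist":[0,0,0]}]'|sed -n '1,2p;4,5p'
python3 -m pendant '[{"linear":[0,0,0.2],"twist":[0,0,0]},{"linear":[0,0,0.2],"twist":[0,0,0]}]'|sed -n '1,2p;4,5p'
```

```text
clock: 22.68
position: [581.3, -303.4, 35.1]
ft_force: [-0.6, -0.1, -2.9]
grip_width: 12.5
clock: 22.85
position: [581.8, -303.8, 32.0]
ft_force: [-0.2, 0.3, -2.3]
grip_width: 12.3
```

```bash
python3 -m pendant '[{"linear":[0,0,0.15],"twist":[0,0,0]},{"linear":[0,0,0.1],"twist":[0,0,0]}]'|sed -n '1,2p;4,5p'
```

```text
clock: 23.02
position: [582.4, -304.3, 30.5]
ft_force: [-0.0, 0.1, -2.1]
grip_width: 12.6
```

```bash
python3 -m pendant '[{"linear":[0,0,0.12],"twist":[0,0,0]},{"linear":[0,0,0.1],"twist":[0,0,0]}]'|sed -n '1,2p;4,5p'
python3 -m pendant '[{"linear":[0,0,0.1],"twist":[0,0,0]},{"linear":[0,0,0.08],"twist":[0,0,0]}]'|sed -n '1,2p;4,5p'
```

```text
clock: 23.18
position: [582.8, -304.7, 29.0]
ft_force: [-0.0, 0.3, -2.9]
grip_width: 12.7
clock: 23.35
position: [583.0, -304.8, 28.4]
ft_force: [-4.8, 2.9, 7.8]
grip_width: 12.5
```

Contact is gentle (about 8–10 N). Release and withdraw.

```bash
python3 -m pendant '[{"linear":[0,0,0],"twist":[0,0,0]},{"linear":[0,0,0],"twist":[0,0,0]},{"linear":[0,0,0],"twist":[0,0,0]},{"linear":[0,0,0],"twist":[0,0,0]},{"linear":[0,0,0],"twist":[0,0,0]}]' -1|sed -n '1,2p;4,5p'
python3 -m pendant '[{"linear":[0,0,-1],"twist":[0,0,0]},{"linear":[0,0,-2.5],"twist":[0,0,0]},{"linear":[0,0,-3.5],"twist":[0,0,0]},{"linear":[0,0,-3.5],"twist":[0,0,0]},{"linear":[0,0,-3.5],"twist":[0,0,0]}]'|sed -n '1,2p;4,5p'
python3 - <<'E'
from h import *
st(); T,_=pose(); im=bot.get_image("wrist"); t=bot.get_image("top"); s=bot.get_image("side")
for n,i in(("w",im),("t",t),("s",s)): cv2.imwrite(f"pics/end_{n}.png",i[:,:,::-1])
# mould rib top z=54, orange in wrist
hsv=cv2.cvtColor(im,cv2.COLOR_RGB2HSV); m=cv2.inRange(hsv,np.array((7,200,90)),np.array((18,255,255))); m[:,:250]=0;m[:,400:]=0
c=max(cv2.findContours(m,0,2)[0],key=cv2.contourArea); r=cv2.minAreaRect(c); print(r); print("rib",wplane(T,[r[0]],[0,0,54],[0,0,1]))
c=blob(t,(7,180,90),(20,255,255),(420,140,510,230)); print("orange top",cv2.minAreaRect(c),plane("top",[cv2.minAreaRect(c)[0]],54))
# board and sole in top
c=blob(t,(8,40,100),(28,200,255),(325,175,415,240)); P=cv2.approxPolyDP(cv2.convexHull(c),1.5,True).reshape(-1,2); print("board px",P.tolist())
o,d=ray("top",P)
for v in d: x=o+v*(((SEAT+8*N-o)@N)/(v@N))-SEAT; print("u",x@U,"ac",x@RY)
c=blob(t,(0,0,0),(180,255,60),(325,175,405,235)); b=cv2.boundingRect(c); print("sole",b)
for px in([b[0],b[1]+b[3]/2],[b[0]+b[2],b[1]+b[3]/2]):
    v=ray("top",[px])[1][0]; x=o+v*(((SEAT+14*N-o)@N)/(v@N))-SEAT; print("u",x@U,"ac",x@RY)
# bystander diff versus start
a=cv2.imread("pics/top0.png")[:,:,::-1]; df=cv2.absdiff(a,t).max(2)
for n,(x0,y0,x1,y1) in dict(bottle=(205,95,250,145),soles_a=(268,88,340,125),soles_b=(360,92,430,128),tape=(325,122,372,168),hammer=(140,150,185,260),can=(195,265,240,305),cup=(455,256,500,296)).items(): print(n,int((df[y0:y1,x0:x1]>50).sum()))
E
```

```text
clock: 23.77
position: [584.1, -305.7, 29.9]
ft_force: [0.9, 0.2, 0.9]
grip_width: 72.6
clock: 24.18
position: [579.0, -301.7, 166.6]
ft_force: [0.3, -0.4, 0.8]
grip_width: 85.5
t 24.18 p [ 579.016 -301.655  166.631] R [[0.179, 0.984, -0.009], [0.984, -0.179, 0.006], [0.005, -0.01, -1.0]] q [-0.68   0.278  0.174  1.478 -0.001  1.071] F [ 0.31  -0.373  0.807] w 85.5
((326.0, 199.5), (89.0, 14.0), 90.0)
rib [[ 582.983 -302.918   54.   ]]
orange top ((469.4513244628906, 185.3570098876953), (33.50807571411133, 6.080094337463379), 7.765166282653809) [[ 579.616 -302.579   54.   ]]
board px [[348, 191], [399, 191], [395, 226], [344, 222]]
u -76.49594394475429 ac -36.83915027473317
u 85.6451603972383 ac -38.206423819208766
u 87.14924936129826 ac 40.9242070075707
u -74.91456395780524 ac 42.398404289950605
sole (343, 196, 34, 24)
u -79.45228673027088 ac 7.9459645097234235
u 32.96420843428429 ac 3.531899242197319
bottle 0
soles_a 0
soles_b 0
tape 0
hammer 0
can 0
cup 1375
```

```bash
python3 - <<'E'
from h import *
for n in("top","side"):
    t=cv2.imread(f"pics/{'end_t' if n=='top' else 'end_s'}.png")[:,:,::-1].copy(); a=cv2.imread(f"pics/{n}0.png")[:,:,::-1].copy()
    box=(440,245,515,305) if n=="top" else (400,140,445,178)
    for i in(a,t):
        x0,y0,x1,y1=box; hs=cv2.cvtColor(i,cv2.COLOR_RGB2HSV)[y0:y1,x0:x1]; m=cv2.inRange(hs,np.array((0,0,90)),np.array((180,45,255)))
        ys,xs=np.nonzero(m); print(n,len(xs),xs.mean()+x0 if len(xs) else 0,ys.mean()+y0 if len(xs) else 0, i[y0:y1,x0:x1].reshape(-1,3).mean(0))
E
python3 -m pendant '[{"linear":[0,0,-3.5],"twist":[0,0,0]},{"linear":[2,0,-3.5],"twist":[0,0,0]},{"linear":[3.5,0,-1],"twist":[0,0,0]},{"linear":[3.5,0,0],"twist":[0,0,0]},{"linear":[3.5,0,0],"twist":[0,0,0]}]'|sed -n '1,2p;4p'
python3 -m pendant '[{"linear":[3.5,0,0],"twist":[0,0,0]},{"linear":[3.5,0,0],"twist":[0,0,0]},{"linear":[3.5,0,0],"twist":[0,0,0]},{"linear":[3.5,0,0],"twist":[0,0,0]},{"linear":[0,0,0],"twist":[0,0,0]}]'|sed -n '1,2p;4p'
python3 - <<'E'
from h import *
t=bot.get_image("top"); a=cv2.imread("pics/top0.png")[:,:,::-1].copy()
for i in(a,t):
    x0,y0,x1,y1=440,245,515,305; hs=cv2.cvtColor(i,cv2.COLOR_RGB2HSV)[y0:y1,x0:x1]; m=cv2.inRange(hs,np.array((0,0,90)),np.array((180,45,255)))
    ys,xs=np.nonzero(m); print(len(xs),xs.mean()+x0,ys.mean()+y0)
c=blob(t,(7,180,90),(20,255,255),(420,140,510,230)); print("orange",cv2.minAreaRect(c))
E
```

```text
top 1028 477.24708171206225 274.76556420233464 [ 73.864 111.994  91.788]
top 52 461.65384615384613 267.09615384615387 [83.313 74.629 61.163]
side 427 419.3864168618267 158.31147540983608 [101.56  105.593  94.093]
side 559 422.1592128801431 158.7978533094812 [137.87  170.394 146.977]
clock: 24.75
position: [601.1, -182.2, 248.3]
ft_force: [0.5, 0.5, 1.1]
clock: 25.17
position: [627.0, -32.5, 246.4]
ft_force: [0.0, 0.1, 0.3]
1028 477.24708171206225 274.76556420233464
1037 477.3712632594021 274.7801350048216
orange ((475.0577697753906, 186.124267578125), (22.200349807739258, 5.854201793670654), 8.746162414550781)
```

The cup has not moved; the arm was only occluding it. Handing in.

```bash
python3 - <<'E'
from plant import bot
print(bot.job_done(), bot.get_obs()["clock"])
E
```

```text
the job is handed in; nothing more can be done
the job is handed in; nothing more can be done
```

The job is handed in, about 25 s into the 72 s allowed. `job_done` gave no verdict, so success rests on my own checks below.

**What I did:**
- Laid the wooden board squarely on the mould, then gripped both by the upper end and turned them half over.
- Seated the pair with the board's rib between the rails, then lifted the mould off by its rib.
- Set the mould down on the mat, with a reading of about 10 N at contact, and released it. The hand then moved clear.

**Last checks:**
- **Mould:** the rib's centre is at about (583, -303) from the wrist camera and (580, -303) from the top camera. The mat's centre is at (583, -302). I did not measure tilt or height after release; the fingers touched down at the height expected for a flat mould.
- **Sole:** it lies on the board, about 23 mm downhill of centre, so it has slid down to or near the stop. This is inside the 40 mm limit.
- **Bystanders:** six were unchanged in the top image. The cup first showed as changed because the arm covered it; once the arm moved away it was at its starting pixels.

**Disagreement:** the top camera put the board about 5 mm uphill of its seat. An earlier wrist view of the seated pair put it within about 2 mm. I took the difference as top-camera error and did not resolve it; either value is inside the 25 mm limit.

I used all 12 picture views before placing the mould, so the final state was checked by numbers only.

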